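# Load a battery stick into the sloping spring cradle

## Robot

A 7-joint arm with a two-finger parallel gripper is mounted at the origin on the work surface. World frame = base frame: x ahead of the robot, y to its left, z up, the work surface at z = 0. Lengths are in m, angles in rad, forces in N, time in s.
With the tool pointing down it reaches from about 0.425 to 1.025 m from the base axis. Payload 9.4 kg.
Tool frame: the origin (TCP) lies at the centre of the arm's flange, where the gripper is bolted on; the fingertips stand 186 mm ahead of it and the grasp point (between the pads) lies 167 mm ahead of it; x points along the fingers, y is the direction in which the jaws open and shut, and the axes are right-handed (so a half turn about x gives the same grasp; the last joint's range is limited). The gripper opens to 93 mm and grips with 3 to 60 N. Pads are 15 mm wide; open, the fingers measure 128 mm over their backs; the gripper's body (75 mm by 188 mm) begins 65 mm behind the grasp point.
Start: joints at [1.148, 0.599, -0.003, 1.599, 0.002, 0.943, -0.08], TCP at [0.246, -0.682, 0.405] pointing down, gripper open.
Joint ranges: [-2.57, 2.57], [-0.35, 1.97], [-1.29, 1.29], [0.11, 2.56], [-1.05, 4.19], [0.11, 1.86], [-2.63, 2.63]. Speed limits (rad/s): [2.22, 2.22, 3.01, 3.01, 3.14, 3.14, 3.14].

## Interface

Orientations are given as a unit quaternion [w, x, y, z].
In Python, from plant import get_state, read_camera, sign_off gives the robot as it stands.
- The arm moves only by the tool play_rows, never from a script. Its argument "commands" is a list of rows, each a list of 3 entries, a list of its own where there are three numbers: the turn, a rotation vector about the tool's x, y, z in degrees, then the shift along the tool's x, y, z in m, then the gripper's target within -1 to 1 (shut at 1, half-way at 0, fully open at -1). A call has 1 to 12 rows; each row shifts and turns the commanded pose from where the row before left it, along the tool's axes as they then stand; what a row does not reach is not made up. A row lasts 1/12 s, in which the tool goes at most 41.7 mm and 7.16 degrees, less where a joint would pass 70% of its speed; a pose out of reach is approached as far as the arm can. A call with a gripper value outside its range is refused whole. The fingers move at their own pace and stop on an object; "newtons" is the grip in N (left out, the last holds). Time passes only in rows, so rows that do not move let the fingers close. It gives the time, the measured TCP pose, the force and the opening at its end, in the units of the state.
- get_state(): the state, without advancing time (a new reading comes with each control period).
- read_camera(name): name is "scene" or "top" or "wrist"; returns a dict with "image" (420x560x3 uint8, red, green, blue), "camera_matrix" (3x3 intrinsics, pixels), "k1" (the pictures are not rectified: a ray, as slopes to the right and down, at radius r is drawn at 1 + k1 r^2 times it, then the intrinsics apply), "world_from_camera" (4x4, takes a point from camera to world coordinates); the wrist camera has in their place "tool_from_camera" (4x4, takes a point from camera to tool coordinates, whose origin is the TCP and whose axes are the tool frame's). Camera axes: x right, y up, looking along -z (the intrinsics and any distortion apply to the point x, -y, -z); pixel columns grow to the right and rows downward; lengths in m; the calibration is good to about 2 mm. A picture is of the moment at which its call begins: read the wrist's pose just before it. There is no depth.
- sign_off(): hands the job in, once; it reports no verdict.
The state is a dict: "clock": time; "qpos": joint angles; "qvel": joint speeds; "joint_torque": joint torques, N m; "ee_pos": TCP position; "tcp_rot": TCP orientation; "contact_force": force on the tool from outside, world axes, zero at the start; "moment": the same for the moment, N m; "width": finger opening in m.
Only numpy, scipy, OpenCV 4.12 (cv2) and the standard library are available. Lean on these libraries where they do the work, as an engineer would, in place of code of your own. Each camera call takes 0.05 s, during which the arm holds its last target.

## Task

Load the green battery stick from its grey rest into the sloping test cradle: press its flat end against the coil spring at the low end, lower its brass nose past the orange retaining lip at the high end, and let the spring push the nose home under the lip, so that the stick lies fully down in both V supports. Leave the disc stack, the parts box and the screwdriver where they are.

Things in the scene. Friction and masses are not known exactly. Their poses are not given: they have to be found in the camera images.
- cell_center (a point): Centre of the battery stick, on its axis, 55 mm from either extreme end. Green round body, diameter 34 mm, 102 mm long, plus a brass nose (diameter 14, 8 mm long) on one end; 110 mm in all, about 0.2 kg; orange band next to the nose. x runs along the stick to the nose. It starts level in the grey rest, axis 25 mm above the table, its middle free for fingers.
- cell_plus (a point): Tip of the brass nose of the battery stick, on its axis, 55 mm from its centre.
- rest: Grey storage rest, fixed: plate 130 x 70 x 6 mm with two pairs of low blocks, up to 20 mm high, that hold the stick from 33 to 51 mm behind its centre and 25 to 43 mm ahead of it. Origin at the centre of its underside, on the table; x along the stick.
- dock: Fixed aluminium base plate, 260 (x) x 110 (y) x 8 mm, origin at the centre of its underside, z up. The cradle clamped on it, in its plane y = 0, slopes up at 22 degrees towards +x. ATTENTION: the cradle is clamped anywhere within 10 mm either way along the plate's x; this shift is in none of the poses: find it by touch or by eye. It adds to all points called nominal below.
- seat (a point): Nominal (shift 0) point on the cradle, at x -52, y 0, z 58 mm of the base plate: the lowest line of the seated stick at its flat end. x points up the slope (u), z at right angles to the slope (w). Black V supports at u -13 to 18 and 82 to 100 mm: faces at 45 degrees, up to w 13 at y +-20. Between them only an 18 mm wide spine, below w -18: room for fingers.
- seat_center (a point): Nominal centre of the seated stick (u 55, w 17 mm from seat), axes as seat: nose up the slope, tip at u 110 against the end stop, flat end at u 0 on the spring pad. A shift of the cradle moves it level along the base plate's x.
- seat_spring (a point): Nominal centre of the face of the copper spring pad when free (u 5, w 17 mm from seat), axes as seat. Pad diameter 18 mm, moves down the slope by up to 16 mm (face then at u -11). Behind it a blue housing, u -16 down to -50, top at w 38, 46 mm wide.
- seat_lip (a point): Nominal inner lower edge of the orange retaining lip (u 104, w 26 mm from seat), axes as seat; the lip is 30 mm wide and reaches to u 118 and w 30, on the end stop (face at u 110). To pass it: nose raised 15 degrees from the slope (37 from level), flat end 12 to 20 mm above the V so that the body clears the lip; push the spring in nearly fully (13 to 16 mm); lower with the spring still in.
- spring (a joint): Travel of the copper spring pad down the slope, m: 0 free, 0.016 fully in (hard stop), 0.005 with the stick properly seated. Pushing it takes about 2 N at first, rising 0.6 N per mm to about 12 N fully in.
- discs: Stack of six black discs (one piece), diameter 90 mm, 66 mm high, origin at the centre of its underside. Not to be disturbed.
- partsbox: Clear open parts box 110 x 80 x 40 mm, origin at the centre of its underside. Not to be disturbed.
- driver: Screwdriver with yellow handle, 200 mm long, lying along its x axis. Not to be disturbed.
There are look-alikes about, which are no part of the job. Of the things shaped like the part that bears cell_center, the green one is meant.

How it is judged:
By the outcome, as a careful person would: the job done as asked, in the order asked, and still so for the second after the job is handed in, with the robot touching nothing.
It also fails if it takes over 48 s, if anything falls off the work surface, if the arm or the gripper's body presses on something with over 40 N, if the wrist force passes 120 N, or if a joint passes its speed limit or range.

## Working session

There is one attempt and no reset: what is moved stays moved. The work goes in short steps, Python scripts to look and compute and a tool call to move; the robot and the scene stay as the last step left them, time stands still between calls to the robot, and variables do not carry over. Pictures are saved under pics/ and viewed, and the job is handed in when it is done.

Besides the shell and the picture viewer there is one more tool, called after ">>>" as name(argument=value, ...) on one line, values as JSON. play_rows: Moves the arm, as the interface text tells. Its arguments: {"type":"object","properties":{"commands":{"type":"array"},"newtons":{"type":"number"}},"required":["commands"]}

```bash
ls; mkdir -p pics; cat > h.py <<'E'
import numpy as np, cv2
from plant import get_state, read_camera, sign_off
from scipy.spatial.transform import Rotation as R
E
python3 - <<'E'
from h import *
import pickle
s=get_state(); print(s)
for n in ["scene","top","wrist"]:
    c=read_camera(n); pickle.dump(c,open(f"{n}0.pkl","wb"))
    cv2.imwrite(f"pics/{n}0.png",c["image"][:,:,::-1]); print(n,{k:np.round(v,4).tolist() for k,v in c.items() if k!="image"})
E
```

```text
pics
{'clock': 0.0, 'qpos': array([ 1.14830496,  0.60010055, -0.00255247,  1.60011447,  0.00181634,
        0.942937  , -0.07981222]), 'qvel': array([ 2.00622201e-05,  9.50789339e-04, -7.05340838e-04,  9.63943971e-05,
       -1.12830927e-03, -1.66333521e-04, -1.57938001e-04]), 'joint_torque': array([ 9.28147892e-04, -7.65061069e+01,  1.49785560e+00, -2.52348053e+01,
       -5.23885572e-02,  1.70015119e-02,  1.25493939e-04]), 'ee_pos': array([ 0.24567315, -0.68188901,  0.40388289]), 'tcp_rot': array([-0.12113895, -0.69641342, -0.12220025,  0.69670711]), 'contact_force': array([-0.63837388,  0.78863426, -0.26647057]), 'moment': array([-0.00362552, -0.01605745,  0.05707847]), 'width': 0.09320392433533883}
scene {'camera_matrix': [[456.5358, 0.0, 272.8674], [0.0, 456.5358, 207.331], [0.0, 0.0, 1.0]], 'k1': -0.016, 'world_from_camera': [[-0.3896, -0.7454, 0.541, 1.1967], [0.921, -0.3125, 0.2327, 0.2562], [-0.0044, 0.5889, 0.8082, 1.0097], [0.0, 0.0, 0.0, 1.0]]}
top {'camera_matrix': [[506.2588, 0.0, 276.9655], [0.0, 506.2588, 205.1856], [0.0, 0.0, 1.0]], 'k1': -0.1463, 'world_from_camera': [[-0.0285, 0.9905, -0.1346, 0.3755], [-0.9996, -0.0276, 0.0091, 0.0174], [0.0053, 0.1348, 0.9909, 1.5544], [0.0, 0.0, 0.0, 1.0]]}
wrist {'camera_matrix': [[333.9253, 0.0, 281.8309], [0.0, 333.9253, 208.8231], [0.0, 0.0, 1.0]], 'k1': -0.0363, 'tool_from_camera': [[-0.0013, 0.293, -0.9561, 0.02], [1.0, -0.0, -0.0014, 0.0011], [-0.0004, -0.9561, -0.293, -0.082], [0.0, 0.0, 0.0, 1.0]]}
```

View pics/scene0.png

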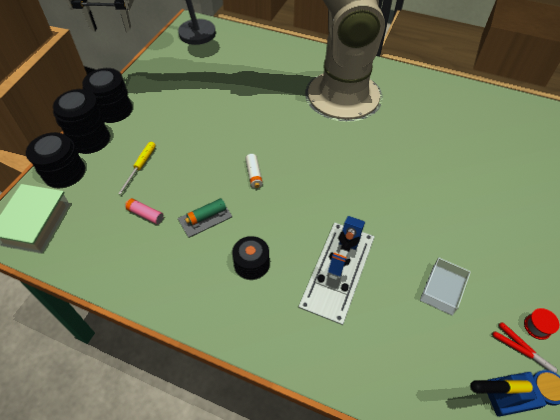

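View pics/top0.png

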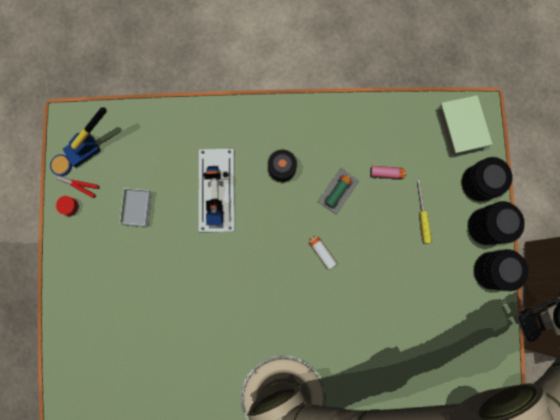

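View pics/wrist0.png

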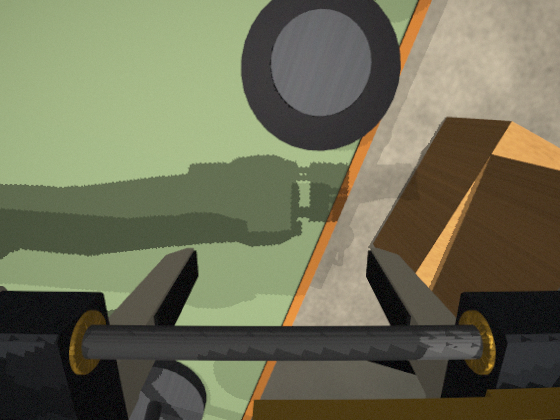

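The scene shows the green stick in its rest at about (207,212), with the cradle at about (338,270). In the top view they are at (338,190) and (216,190). I'll enlarge both.

```bash
python3 - <<'E'
from h import *
a=cv2.imread("pics/top0.png"); b=cv2.imread("pics/scene0.png")
def crop(im,x,y,w,h,k,n): cv2.imwrite(n,cv2.resize(im[y:y+h,x:x+w],None,fx=k,fy=k,interpolation=cv2.INTER_CUBIC))
crop(a,190,140,180,100,4,"pics/t1.png")
crop(b,290,205,100,120,5,"pics/s1.png")
crop(b,170,185,80,60,8,"pics/s2.png")
E
```

```text
(no output)
```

View pics/t1.png

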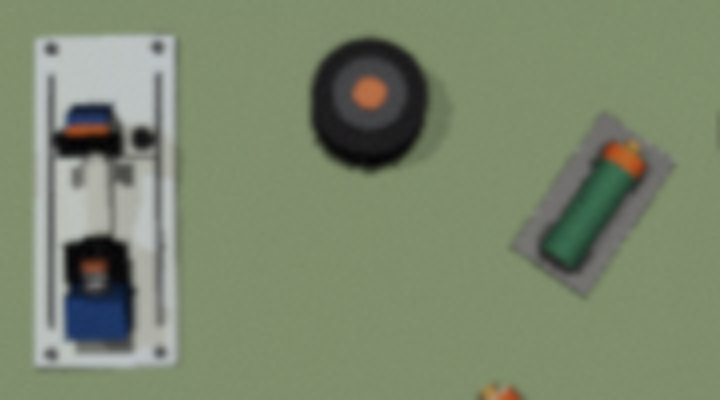

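View pics/s1.png

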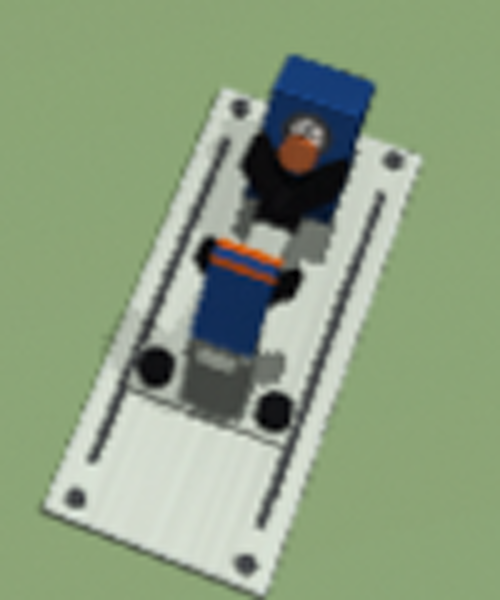

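View pics/s2.png

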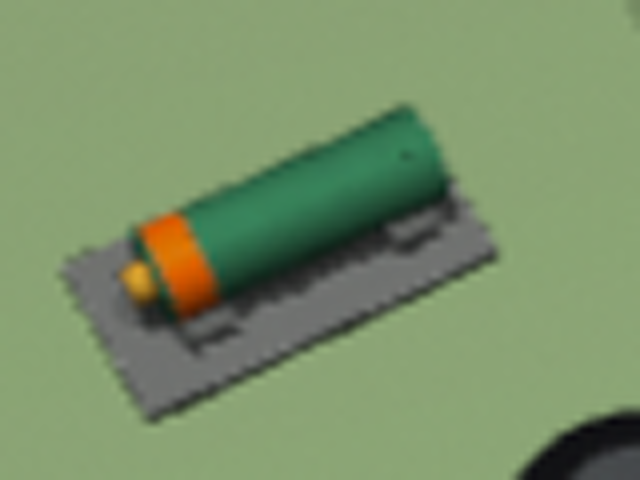

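```bash
cat >> h.py <<'E'
import pickle
from scipy.optimize import least_squares
def undist(c,px):
    K=c["camera_matrix"]; d=(np.atleast_2d(px)-K[:2,2])/[K[0,0],K[1,1]]
    p=d.copy()
    for _ in range(30): p=d/(1+c["k1"]*(p**2).sum(1,keepdims=True))
    return p
def wfc(c,s=None):
    if "world_from_camera" in c: return c["world_from_camera"]
    return tool(s)@c["tool_from_camera"]
def tool(s):
    T=np.eye(4); q=s["tcp_rot"]; T[:3,:3]=R.from_quat([q[1],q[2],q[3],q[0]]).as_matrix(); T[:3,3]=s["ee_pos"]; return T
def ray_z(c,px,z,s=None):
    T=wfc(c,s); p=undist(c,px); d=np.c_[p[:,0],-p[:,1],-np.ones(len(p))]@T[:3,:3].T
    return T[:3,3]+d*((z-T[2,3])/d[:,2])[:,None]
def proj(c,P,s=None):
    T=wfc(c,s); q=(np.atleast_2d(P)-T[:3,3])@T[:3,:3]; p=np.c_[q[:,0],-q[:,1]]/-q[:,2:]
    p=p*(1+c["k1"]*(p**2).sum(1,keepdims=True)); K=c["camera_matrix"]
    return p*[K[0,0],K[1,1]]+K[:2,2]
def pose2(x,y,a,P):
    P=np.atleast_2d(P); c,s=np.cos(a),np.sin(a); return np.c_[x+c*P[:,0]-s*P[:,1],y+s*P[:,0]+c*P[:,1],P[:,2]]
def cr(p,x,y,k): return (np.array(p,float)+.5)/k-.5+[x,y]
E
python3 - <<'E'
from h import *
t=pickle.load(open("top0.pkl","rb")); s=pickle.load(open("scene0.pkl","rb"))
tp=cr([(36,38),(176,36),(177,366),(36,367)],190,140,4)
sp=cr([(222,88),(422,158),(266,597),(44,510)],290,205,5)
tr=cr([(605,112),(675,163),(587,298),(512,246)],190,140,4)
sr=cr([(62,268),(150,420),(497,253)],170,185,8)
for n,c,p,z in [("top plate",t,tp,.008),("scene plate",s,sp,.008),("top rest",t,tr,.006),("scene rest",s,sr,.006)]:
    w=ray_z(c,p,z); print(n); print(w.round(4).tolist(), np.linalg.norm(np.diff(w,axis=0),axis=1).round(4))
# fits
# dock corners order far-left etc
D=np.array([[.13,.055,.008],[.13,-.055,.008],[-.13,-.055,.008],[-.13,.055,.008]])
wT=ray_z(t,tp,.008); wS=ray_z(s,sp,.008)
def fit(D,sets,x0):
    f=lambda v:np.concatenate([(proj(c,pose2(*v,D[i]))-p).ravel() for c,p,i in sets])
    r=least_squares(f,x0); return r.x,np.abs(r.fun).max()
# scene order: near-robot-left...? match by nearest
def match(W,D,x0):
    Q=pose2(*x0,D); return [int(np.argmin(np.linalg.norm(Q-w,axis=1))) for w in W]
x0=[*wT[:,:2].mean(0),np.arctan2(*(wT[0]-wT[3])[1::-1])]
it=match(wT,D,x0); i2=match(wS,D,x0); print(it,i2)
for ss in ([(t,tp,it)],[(s,sp,i2)],[(t,tp,it),(s,sp,i2)]): print("dock",fit(D,ss,x0))
D=np.array([[.065,.035,.006],[.065,-.035,.006],[-.065,-.035,.006],[-.065,.035,.006]])
w=ray_z(t,tr,.006); w2=ray_z(s,sr,.006)
x0=[*w[:,:2].mean(0),np.arctan2(*(w[0]-w[3])[1::-1])]
it=match(w,D,x0); i2=match(w2,D,x0); print(it,i2)
for ss in ([(t,tr,it)],[(s,sr,i2)],[(t,tr,it),(s,sr,i2)]): print("rest",fit(D,ss,x0))
E
```

```text
top plate
[[0.7702, 0.2444, 0.008], [0.7683, 0.1341, 0.008], [0.509, 0.1375, 0.008], [0.511, 0.246, 0.008]] [0.1103 0.2594 0.1085]
scene plate
[[0.5085, 0.1363, 0.008], [0.5102, 0.2459, 0.008], [0.7688, 0.2443, 0.008], [0.7683, 0.1352, 0.008]] [0.1096 0.2586 0.1091]
top rest
[[0.6988, -0.2001, 0.006], [0.6568, -0.2532, 0.006], [0.5528, -0.1793, 0.006], [0.5949, -0.1229, 0.006]] [0.0676 0.1276 0.0704]
scene rest
[[0.6567, -0.255, 0.006], [0.6981, -0.1983, 0.006], [0.5948, -0.1232, 0.006]] [0.0702 0.1277]
[0, 1, 2, 3] [2, 3, 0, 1]
dock (array([ 0.6396444 ,  0.19052494, -0.0109828 ]), np.float64(0.2906742453894253))
dock (array([ 0.63884693,  0.19040244, -0.00554274]), np.float64(0.2756017833706892))
dock (array([ 0.63919657,  0.19047099, -0.00769428]), np.float64(0.4659896352453643))
[0, 1, 2, 3] [1, 0, 3]
rest (array([ 0.62585707, -0.18890329, -0.63403173]), np.float64(0.7614850980454548))
rest (array([ 0.62542551, -0.18877723, -0.63237589]), np.float64(0.5447409810639954))
rest (array([ 0.62565342, -0.1888095 , -0.63324478]), np.float64(0.7263921392570865))
```

```bash
cat >> h.py <<'E'
A=np.radians(22)
def uw(u,y,w): return np.array([-.052+(u*np.cos(A)-w*np.sin(A))/1e3, y/1e3, .058+(u*np.sin(A)+w*np.cos(A))/1e3])
E
python3 - <<'E'
from h import *
t=pickle.load(open("top0.pkl","rb")); s=pickle.load(open("scene0.pkl","rb"))
# overlay predicted features for shifts, on crops
feats={"hous":[(-50,23,38),(-50,-23,38),(-16,-23,38),(-16,23,38)],"lip":[(104,15,30),(104,-15,30),(118,-15,30),(118,15,30)]}
for c,n,x,y,w,h,k,v in [(t,"top",190,140,50,100,6,(.6397,.1905,-.0095)),(s,"scene",290,205,100,120,5,(.6389,.1904,-.0065))]:
    out=[]
    for sh in (-10,0,10):
        im=cv2.resize(c["image"][y:y+h,x:x+w,::-1],None,fx=k,fy=k,interpolation=cv2.INTER_CUBIC)
        for f in feats.values():
            P=np.array([uw(*q) for q in f])+[sh/1e3,0,0]
            p=(proj(c,pose2(*v,P))-[x,y]+.5)*k-.5
            cv2.polylines(im,[p.round().astype(int)],True,(0,255,255),1)
        out.append(im)
    o=np.hstack(out); o=cv2.resize(o,None,fx=min(1,800/o.shape[1]),fy=min(1,800/o.shape[1])); cv2.imwrite(f"pics/ov_{n}.png",o)
E
```

```text
(no output)
```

View pics/ov_top.png

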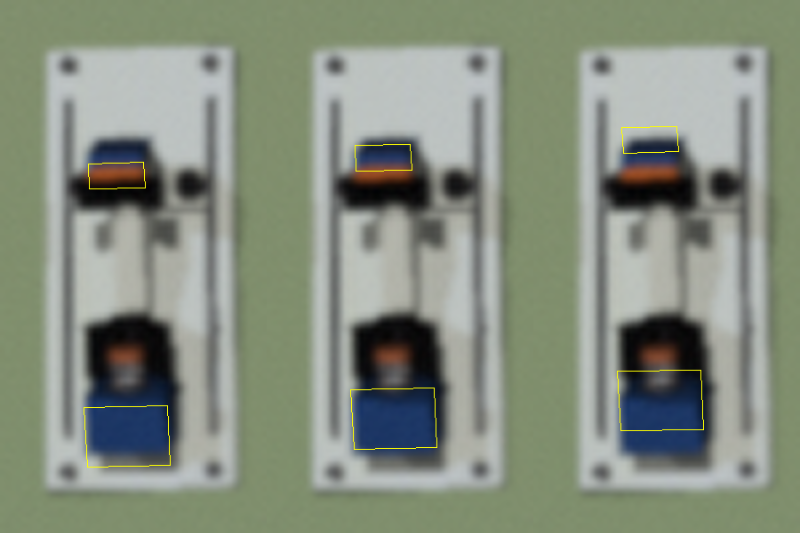

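View pics/ov_scene.png

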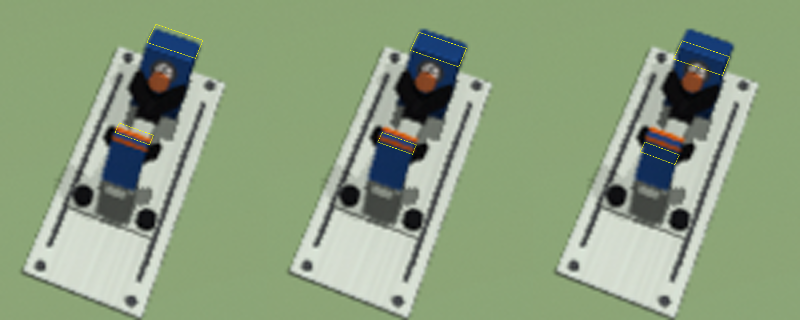

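```bash
cat >> h.py <<'E'
def toolR(nose,flip=1):
    """tool x = down-perp to nose dir, tool z = flip*nose"""
    n=np.array(nose,float); n/=np.linalg.norm(n)
    z=flip*n; d=np.array([0,0,-1.]); x=d-d@n*n; x/=np.linalg.norm(x); return np.c_[x,np.cross(z,x),z]
def target(Rt,grasp): 
    T=np.eye(4); T[:3,:3]=Rt; T[:3,3]=np.array(grasp)-.167*Rt[:,0]; return T
def rel(T0,T1):
    M=np.linalg.inv(T0)@T1; return np.degrees(R.from_matrix(M[:3,:3]).as_rotvec()), M[:3,3]
E
python3 - <<'E'
from h import *
s=get_state(); T=tool(s); print(T.round(3))
y=-.6333
for f in (1,-1):
    Rt=toolR([np.cos(y),np.sin(y),0],f)
    print(f,[a.round(4) for a in rel(T,target(Rt,[.6257,-.1888,.18]))])
# stick center from images: tip & flat ends
t=pickle.load(open("top0.pkl","rb")); sc=pickle.load(open("scene0.pkl","rb"))
print(ray_z(t,cr([(634,146)],190,140,4),.025), ray_z(sc,cr([(138,283)],170,185,8),.027))
print(pose2(.6257,-.1888,y,[.055,0,.025]))
E
```

```text
[[-0.     0.339 -0.941  0.246]
 [ 0.001 -0.941 -0.339 -0.682]
 [-1.    -0.001  0.     0.404]
 [ 0.     0.     0.     1.   ]]
1 [array([-1.239004e+02, -6.800000e-02,  4.470000e-02]), array([ 0.0574, -0.3351, -0.5247])]
-1 [array([5.60996e+01, 3.80000e-02, 5.78000e-02]), array([ 0.0574, -0.3351, -0.5247])]
[[ 0.66752563 -0.2186778   0.025     ]] [[ 0.66357129 -0.21833849  0.027     ]]
[[ 0.67003434 -0.22134944  0.025     ]]
```

>>> play_rows(commands=[[[0, 0, 0], [0, -0.021, -0.0328], -1], [[0, 0, 0], [0, -0.021, -0.0328], -1], [[0, 0, 0], [0, -0.021, -0.0328], -1], [[0, 0, 0], [0, -0.021, -0.0328], -1], [[0, 0, 0], [0, -0.021, -0.0328], -1], [[0, 0, 0], [0, -0.021, -0.0328], -1], [[0, 0, 0], [0, -0.021, -0.0328], -1], [[0, 0, 0], [0, -0.021, -0.0328], -1], [[0, 0, 0], [0, -0.021, -0.0328], -1], [[0, 0, 0], [0, -0.021, -0.0328], -1], [[0, 0, 0], [0, -0.021, -0.0328], -1], [[0, 0, 0], [0, -0.021, -0.0328], -1]], newtons=50)

```text
clock: 1.15
ee_pos: [0.5314, -0.3099, 0.4046]
tcp_rot: [-0.122, -0.696, -0.122, 0.697]
contact_force: [1.0, -0.4, 0.1]
width: 0.0929
```

>>> play_rows(commands=[[[0, 0, 0], [0, -0.021, -0.0328], -1], [[0, 0, 0], [0, -0.021, -0.0328], -1], [[0, 0, 0], [0, -0.021, -0.0328], -1], [[0, 0, 0], [0, -0.02, -0.0328], -1], [[7, 0, 0], [0.007, 0, 0], -1], [[7, 0, 0], [0.007, 0, 0], -1], [[7, 0, 0], [0.007, 0, 0], -1], [[7, 0, 0], [0.007, 0, 0], -1], [[7, 0, 0], [0.007, 0, 0], -1], [[7, 0, 0], [0.007, 0, 0], -1], [[7, 0, 0], [0.007, 0, 0], -1], [[7, 0, 0], [0.007, 0, 0], -1]])

```text
clock: 2.15
ee_pos: [0.6259, -0.1889, 0.3482]
tcp_rot: [0.222, -0.671, 0.222, 0.672]
contact_force: [0.2, 0.0, -0.6]
width: 0.0929
```

>>> play_rows(commands=[[[0, 0, 0], [0, 0, 0], -1], [[0, 0, 0], [0, 0, 0], -1]])

```text
clock: 2.32
ee_pos: [0.6259, -0.1886, 0.3482]
tcp_rot: [0.218, -0.672, 0.218, 0.673]
contact_force: [0.5, 0.1, -0.6]
width: 0.093
```

```bash
python3 - <<'E'
from h import *
s=get_state(); c=read_camera("wrist"); pickle.dump((s,c),open("w1.pkl","wb")); print(s["clock"],s["qpos"].round(3))
cv2.imwrite("pics/w1.png",c["image"][:,:,::-1])
E
```

```text
2.3167 [ 0.051  0.585  0.238  1.833 -0.192  0.747 -1.806]
```

View pics/w1.png

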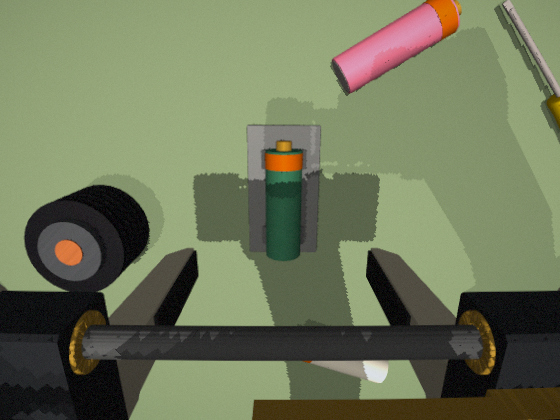

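The stick lies centred between the fingers: nose tip at about (284,141), flat end at about (283,258).

```bash
python3 - <<'E'
from h import *
s,c=pickle.load(open("w1.pkl","rb"))
p=ray_z(c,[(284,141)],.025,s); print("tip",p)
print("nose/body shoulder top", ray_z(c,[(284,150)],.038,s))
print("axis near flat",ray_z(c,[(283.3,245)],.042,s), "axis near band",ray_z(c,[(283.7,165)],.042,s))
d=ray_z(c,[(283.7,165)],.042,s)-ray_z(c,[(283.3,245)],.042,s); y=np.arctan2(d[0,1],d[0,0]);print(y)
print("flat end bottom",ray_z(c,[(283,259)],.025,s))
print("rest corners",ray_z(c,[(248,125),(320.5,125),(316,251),(248,251)],.006,s))
T=tool(s); print(T[:3,2], np.arctan2(-T[1,2],-T[0,2]))
E
```

```text
tip [[ 0.66749907 -0.22249142  0.025     ]]
nose/body shoulder top [[ 0.66235886 -0.21866925  0.038     ]]
axis near flat [[ 0.5922163  -0.16722109  0.042     ]] axis near band [[ 0.65250152 -0.21120203  0.042     ]]
-0.6302826234344808
flat end bottom [[ 0.5741768  -0.15392464  0.025     ]]
rest corners [[ 0.6978162  -0.20283937  0.006     ]
 [ 0.65786681 -0.25799404  0.006     ]
 [ 0.55385779 -0.18212766  0.006     ]
 [ 0.59580137 -0.12427479  0.006     ]]
[-0.80956337  0.58703168  0.00097731] -0.627387730033579
```

>>> play_rows(commands=[[[0, 0, 0], [0.03, 0.0025, 0.001], -1], [[0, 0, 0], [0.03, 0, 0], -1], [[0, 0, 0], [0.03, 0, 0], -1], [[0, 0, 0], [0.03, 0, 0], -1], [[0, 0, 0], [0.02, 0, 0], -1], [[0, 0, 0], [0.0113, 0, 0], -1], [[0, 0, 0], [0, 0, 0], -1]])

```text
clock: 2.95
ee_pos: [0.6231, -0.1905, 0.1955]
tcp_rot: [0.219, -0.671, 0.219, 0.673]
contact_force: [-0.2, -0.3, 0.4]
width: 0.0926
```

>>> play_rows(commands=[[[0, 0, 0], [0, 0, 0], 1], [[0, 0, 0], [0, 0, 0], 1], [[0, 0, 0], [0, 0, 0], 1], [[0, 0, 0], [0, 0, 0], 1], [[0, 0, 0], [0, 0, 0], 1], [[0, 0, 0], [0, 0, 0], 1], [[0, 0, 0], [0, 0, 0], 1], [[0, 0, 0], [0, 0, 0], 1]])

```text
clock: 3.62
ee_pos: [0.6237, -0.1904, 0.1976]
tcp_rot: [-0.22, 0.672, -0.22, -0.672]
contact_force: [-0.2, 0.1, -0.5]
width: 0.0444
```

>>> play_rows(commands=[[[0, 0, 0], [0, 0, 0], 1], [[0, 0, 0], [0, 0, 0], 1], [[0, 0, 0], [0, 0, 0], 1], [[0, 0, 0], [0, 0, 0], 1], [[0, 0, 0], [0, 0, 0], 1]])

```text
clock: 4.03
ee_pos: [0.6242, -0.1896, 0.1975]
tcp_rot: [-0.22, 0.672, -0.219, -0.672]
contact_force: [2.8, 5.0, 1.1]
width: 0.0326
```

```bash
python3 - <<'E'
from h import *
s=get_state(); c=read_camera("wrist"); pickle.dump((s,c),open("w2.pkl","wb")); print(s["clock"],s["width"],s["contact_force"])
cv2.imwrite("pics/w2.png",c["image"][:,:,::-1])
E
```

```text
4.0333 0.03263082384200485 [2.75215933 5.04810575 1.14238087]
```

View pics/w2.png

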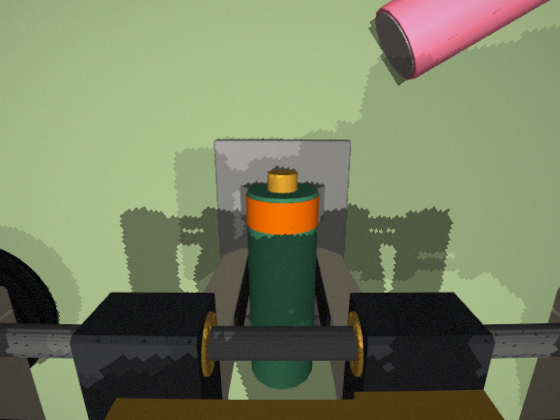

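```bash
python3 - <<'E'
from h import *
s,c=pickle.load(open("w2.pkl","rb"))
crop=c["image"][150:250,230:340,::-1]; cv2.imwrite("pics/w2c.png",cv2.resize(crop,None,fx=6,fy=6,interpolation=cv2.INTER_CUBIC))
M=c["tool_from_camera"]
def pt(px,x):
    p=undist(c,px); d=np.c_[p[:,0],-p[:,1],-np.ones(len(p))]@M[:3,:3].T; return M[:3,3]+d*((x-M[0,3])/d[:,0])[:,None]
print("tip top edge",pt([(283,170)],.1725-.007)); print("tip bottom? ",pt([(283,170)],.1725))
print("shoulder",pt([(283,182)],.1725-.017)); print("flat",pt([(283,386)],.1725-.017),pt([(283,386)],.1725))
print("band sides",pt([(247.5,215),(318,215)],.1725))
print("world pose of tip (rest)", (tool(s)@[.1725,0,-.055,1])[:3])
E
```

```text
tip top edge [[ 0.1655      0.00131266 -0.05643634]]
tip bottom?  [[ 0.1725      0.00133726 -0.05515583]]
shoulder [[ 0.1555      0.00128477 -0.0532418 ]]
flat [[0.1555     0.00144717 0.0534014 ]] [[0.1725     0.00152819 0.07052089]]
band sides [[ 0.1725     -0.0156878  -0.03331303]
 [ 0.1725      0.01818633 -0.033329  ]]
world pose of tip (rest) [ 0.66883282 -0.22190453  0.02501734]
```

View pics/w2c.png

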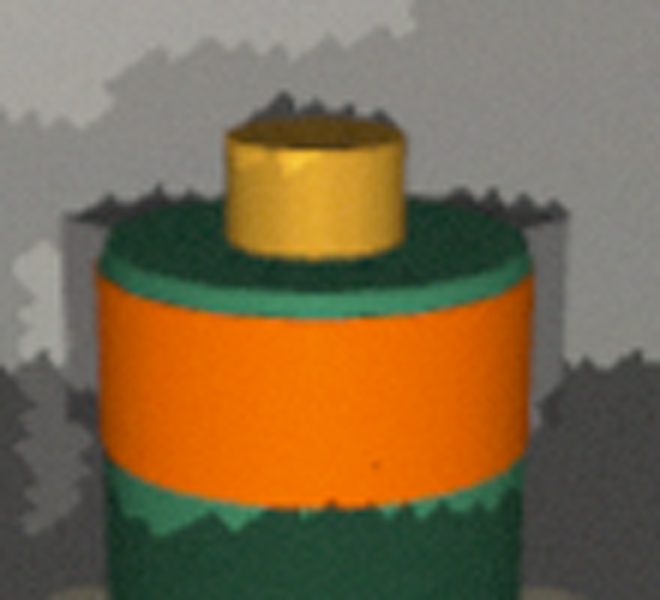

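```bash
python3 - <<'E'
from h import *
s,c=pickle.load(open("w2.pkl","rb"))
M=c["tool_from_camera"]
def pt(px,x):
    p=undist(c,px); d=np.c_[p[:,0],-p[:,1],-np.ones(len(p))]@M[:3,:3].T; return M[:3,3]+d*((x-M[0,3])/d[:,0])[:,None]
print("tip centre",pt([(282.3,172)],.1725)); print("shoulder c",pt([(282.3,190.4)],.1725)); print("tip upper edge",pt([(282.3,174.7)],.1655))
print("shoulder upper edge",pt([(282.3,198)],.1555)); 
E
```

```text
tip centre [[ 0.1725      0.00101507 -0.05422136]]
shoulder c [[ 0.1725      0.00102246 -0.04547313]]
tip upper edge [[ 0.1655      0.00100628 -0.05433651]]
shoulder upper edge [[ 0.1555      0.0010006  -0.04637783]]
```

```bash
cat >> h.py <<'E'
DOCK=[.6392,.1905,-.0077]
CT=np.array([.1725,0,.0007])
def load(u0,w0,th,sh,dy=0,ct=None,dock=None):
    """TCP target: flat-end lowest point at (u0,w0) mm, tilt th deg above slope, shift mm"""
    ct=CT if ct is None else ct; dock=dock or DOCK
    t=np.radians(th); e=np.array([np.cos(t),np.sin(t)]); n=np.array([-np.sin(t),np.cos(t)])
    c=np.array([u0,w0])+17*n+55*e
    P=pose2(*dock,uw(c[0],dy,c[1])+[sh/1e3,0,0])[0]
    a=np.radians(22+th); yw=dock[2]
    Rt=toolR([np.cos(a)*np.cos(yw),np.cos(a)*np.sin(yw),np.sin(a)],-1)
    T=np.eye(4); T[:3,:3]=Rt; T[:3,3]=P-Rt@ct; return T
E
python3 - <<'E'
from h import *
T=tool(get_state())
for th,w in ((15,120),(15,60),(15,16)):
    H=load(25,w,th,-4); print(H[:3,3].round(4)); print([a.round(4) for a in rel(T,H)])
E
```

```text
[0.4919 0.1916 0.3635]
[array([-34.4518,  35.7369, -11.4605]), array([-0.1658, -0.23  ,  0.3317])]
[0.5143 0.1915 0.3079]
[array([-34.4518,  35.7369, -11.4605]), array([-0.1102, -0.2431,  0.3134])]
[0.5308 0.1913 0.2671]
[array([-34.4518,  35.7369, -11.4605]), array([-0.0693, -0.2527,  0.3001])]
```

>>> play_rows(commands=[[[0, 0, 0], [-0.02, 0, 0], 1], [[0, 0, 0], [-0.035, 0, 0], 1], [[0, 0, 0], [-0.04, 0, 0], 1], [[0, 0, 0], [-0.04, 0, 0], 1], [[0, 0, 0], [-0.03, 0, 0], 1], [[0, 0, 0], [0, -0.01, 0.015], 1], [[0, 0, 0], [0, -0.02, 0.03], 1], [[0, 0, 0], [0, -0.02, 0.03], 1], [[0, 0, 0], [0, -0.02, 0.03], 1], [[0, 0, 0], [0, -0.02, 0.03], 1], [[0, 0, 0], [0, -0.02, 0.03], 1], [[0, 0, 0], [0, -0.02, 0.03], 1]])

```text
clock: 5.08
ee_pos: [0.5417, 0.0302, 0.3622]
tcp_rot: [0.22, -0.672, 0.22, 0.672]
contact_force: [0.6, 0.9, -2.6]
width: 0.0326
```

>>> play_rows(commands=[[[0, 0, 0], [0, -0.02, 0.03], 1], [[0, 0, 0], [0, -0.02, 0.03], 1], [[0, 0, 0], [0, -0.02, 0.03], 1], [[0, 0, 0], [0, -0.02, 0.025], 1], [[0, 0, 0], [0, -0.02, 0.02], 1], [[-6, 0, 0], [0, 0, 0], 1], [[-6, 0, 0], [0, 0, 0], 1], [[-6, 0, 0], [0, 0, 0], 1], [[-6, 0, 0], [0, 0, 0], 1], [[-6, 0, 0], [0, 0, 0], 1], [[-5.7, 0, 0], [0, 0, 0], 1], [[0, 0, 0], [0, 0, 0], 1]])

```text
clock: 6.08
ee_pos: [0.493, 0.1891, 0.3621]
tcp_rot: [0.001, -0.707, 0.002, 0.707]
contact_force: [-0.0, -0.6, -1.5]
width: 0.0325
```

```bash
python3 - <<'E'
from h import *
s=get_state(); c=read_camera("wrist"); pickle.dump((s,c),open("w3.pkl","wb")); print(s["clock"],s["width"],s["contact_force"],s["qpos"].round(2))
cv2.imwrite("pics/w3.png",c["image"][:,:,::-1])
T=tool(s); print(T.round(3)); print([a.round(4) for a in rel(T,load(25,110,15,-4))])
E
```

```text
6.0833 0.03249750481528236 [-0.01109273 -0.56427189 -1.48781199] [-0.54  0.42  0.09  2.1  -0.06  0.63 -1.98]
[[-0.001 -0.005 -1.     0.493]
 [-0.001 -1.     0.005  0.189]
 [-1.     0.001  0.001  0.362]
 [ 0.     0.     0.     1.   ]]
[array([1.66000e-01, 3.70442e+01, 7.00000e-04]), array([ 0.0079, -0.0025, -0.0026])]
```

View pics/w3.png

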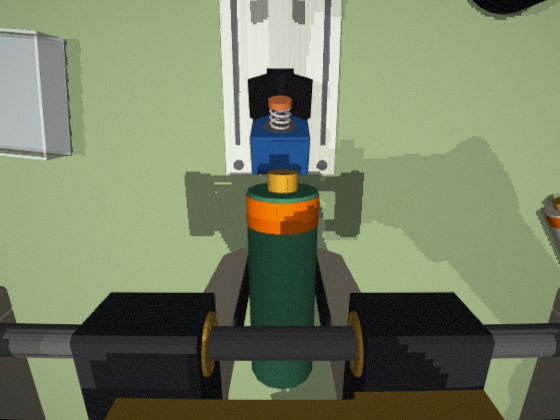

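>>> play_rows(commands=[[[0, 6, 0], [0, 0, 0], 1], [[0, 6.2, 0], [0, 0, 0], 1], [[0, 6.2, 0], [0, 0, 0], 1], [[0, 6.2, 0], [0, 0, 0], 1], [[0, 6.2, 0], [0, 0, 0], 1], [[0, 6.2, 0], [0, 0, 0], 1], [[0, 0, 0], [0, 0, 0], 1], [[0, 0, 0], [0, 0, 0], 1]])

```text
clock: 6.8
ee_pos: [0.506, 0.2003, 0.3907]
tcp_rot: [0.002, 0.873, -0.012, -0.488]
contact_force: [-0.6, 0.1, -2.0]
width: 0.0329
```

```bash
python3 - <<'E'
from h import *
s=get_state(); c=read_camera("wrist"); pickle.dump((s,c),open("w4.pkl","wb")); print(s["clock"],s["width"],s["contact_force"],s["qpos"].round(2))
cv2.imwrite("pics/w4.png",c["image"][:,:,::-1])
cv2.imwrite("pics/w4c.png",cv2.resize(c["image"][0:200,180:380,::-1],None,fx=3,fy=3,interpolation=cv2.INTER_CUBIC))
T=tool(s); print([a.round(4) for a in rel(T,load(25,110,15,-4))])
E
```

```text
6.8 0.032939115610205065 [-0.60545447  0.0722867  -1.97032781] [-0.99  0.4   0.59  2.23  0.56  0.11 -2.63]
[array([-0.0712,  5.427 , -1.124 ]), array([0.0259, 0.0083, 0.0279])]
```

View pics/w4.png

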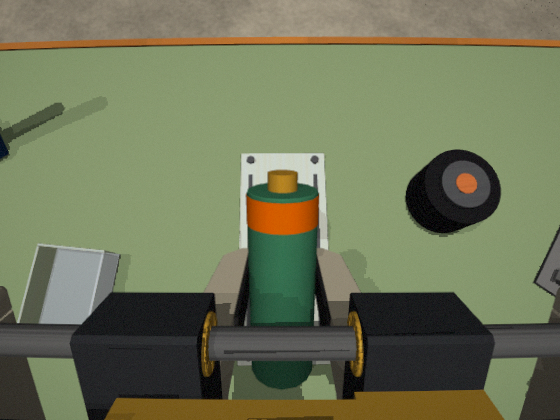

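View pics/w4c.png

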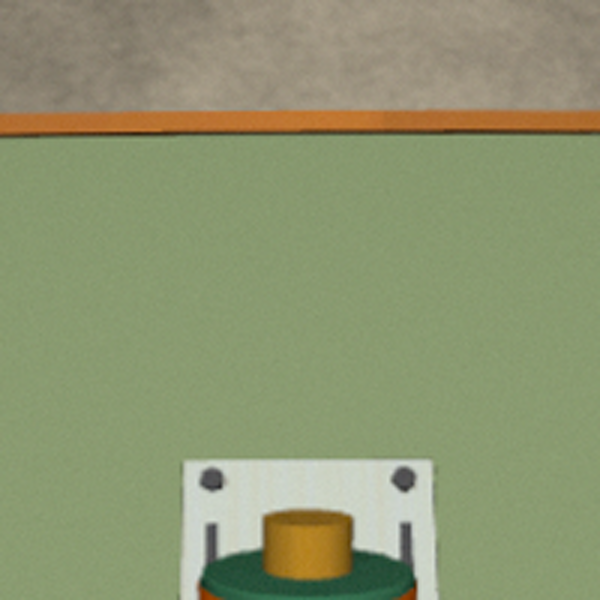

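The commanded 37° tilt drove q6 and q7 to their limits. I'll fit the arm's kinematics so I can plan around that.

```bash
cat > fk.py <<'E'
from h import *
import itertools
def fk(q,p,sg):
    h,L1,L2,d,o7,a,e=p
    def r(ax,an): return R.from_euler(ax,an).as_matrix()
    M=r('z',sg[0]*q[0]); P=np.array([0,0,h])+0
    M=M@r('y',q[1])@r('z',sg[1]*q[2]); P=P+M@[a,0,L1]
    M=M@r('y',q[3])@r('z',sg[2]*q[4]); P=P+M@[e,0,L2]
    M=M@r('y',q[5])@r('z',sg[3]*q[6]+o7); P=P+M@[0,0,d]
    # tool x = last axis
    return P,M@np.array([[0,0,1],[0,1,0],[-1,0,0.]]).T   # columns tool x,y,z up to o7
E
python3 - <<'E'
from fk import *
S=[pickle.load(open(f"w{i}.pkl","rb"))[0] for i in (1,2,3,4)]
S.append(dict(qpos=np.array([1.14830496,.60010055,-.00255247,1.60011447,.00181634,.942937,-.07981222]),ee_pos=np.array([.24567315,-.68188901,.40388289]),tcp_rot=np.array([-.12113895,-.69641342,-.12220025,.69670711])))
best=[]
for sg in itertools.product([1,-1],repeat=4):
  for o in (0,1.57,3.14,-1.57):
    def f(p):
        out=[]
        for s in S:
            T=tool(s); P,M=fk(s["qpos"],p,sg); out+=[(P-T[:3,3])*5,(M-T[:3,:3]).ravel()]
        return np.concatenate(out)
    r=least_squares(f,[.3,.5,.5,.1,o,0,0]); best.append((r.cost,sg,r.x))
best.sort(key=lambda b:b[0])
for b in best[:3]: print(b[0],b[1],b[2].round(4))
pickle.dump(best[0],open("fk.pkl","wb"))
r=best[0]
for s in S:
    P,M=fk(s["qpos"],r[2],r[1]); print((P-s["ee_pos"]).round(4),np.abs(M-tool(s)[:3,:3]).max().round(3))
E
```

```text
0.13130657241893884 (-1, -1, -1, -1) [ 0.454   0.5046  0.4892  0.1385  1.5708  0.0569 -0.0044]
0.13130657241893887 (-1, -1, -1, -1) [ 0.454   0.5046  0.4892  0.1385  1.5708  0.0569 -0.0044]
0.13130657241893887 (-1, -1, -1, -1) [ 0.454   0.5046  0.4892  0.1385  1.5708  0.0569 -0.0044]
[0.0074 0.0304 0.001 ] 0.0
[-0.0293  0.0424  0.0016] 0.0
[-0.002   0.0541 -0.0044] 0.0
[ 0.0037  0.0197 -0.0096] 0.0
[0.0548 0.0169 0.0114] 0.0
```

```bash
cat >> fk.py <<'E'
def frames(q):
    def r(ax,an): return R.from_euler(ax,an).as_matrix()
    F=[np.eye(3)]
    for ax,an in zip('zyzyzyz',[-q[0],q[1],-q[2],q[3],-q[4],q[5],-q[6]+np.pi/2]): F.append(F[-1]@r(ax,an))
    return F
CAN=np.array([[0,0,1],[0,1,0],[-1,0,0.]]).T
def cols(q):
    F=frames(q)  # base z, f1 xy, f3 xyz, f5 xyz, f7 z
    return np.c_[F[0][:,2],F[1][:,:2],F[3],F[5],F[7][:,2]]
def fk2(q,v): return cols(q)@v, frames(q)[7]@CAN
E
python3 - <<'E'
from fk import *
S=[pickle.load(open(f"w{i}.pkl","rb"))[0] for i in (1,2,3,4)]
S.append(dict(qpos=np.array([1.14830496,.60010055,-.00255247,1.60011447,.00181634,.942937,-.07981222]),ee_pos=np.array([.24567315,-.68188901,.40388289])))
Am=np.vstack([cols(s["qpos"]) for s in S]); b=np.concatenate([s["ee_pos"] for s in S])
v,res,rk,sv=np.linalg.lstsq(Am,b,rcond=1e-4); print(v.round(4),rk,sv.round(3)); print((Am@v-b).round(4))
np.save("v.npy",v)
E
```

```text
[ 2.836e-01 -0.000e+00 -2.990e-02  0.000e+00 -2.640e-02  6.469e-01
 -0.000e+00 -4.000e-04  4.423e-01  1.532e-01] 10 [4.427 3.839 3.822 0.623 0.573 0.361 0.325 0.225 0.193 0.103]
[-0.  0.  0. -0.  0. -0. -0.  0.  0.  0. -0. -0. -0. -0.  0.]
```

```bash
cat >> fk.py <<'E'
V=np.load("v.npy") if __import__("os").path.exists("v.npy") else None
LO=np.array([-2.57,-.35,-1.29,.11,-1.05,.11,-2.63]); HI=np.array([2.57,1.97,1.29,2.56,4.19,1.86,2.63])
def ik(T,q0,reg=.02,m=.02):
    def f(q):
        P,M=fk2(q,V); return np.r_[(P-T[:3,3])*20,R.from_matrix(M.T@T[:3,:3]).as_rotvec()*10,reg*(q-q0)]
    r=least_squares(f,np.clip(q0,LO+m+1e-3,HI-m-1e-3),bounds=(LO+m,HI-m)); P,M=fk2(r.x,V)
    return r.x,np.linalg.norm(P-T[:3,3]),np.linalg.norm(R.from_matrix(M.T@T[:3,:3]).as_rotvec())
def tilt(T,ddeg,ct=CT):
    """grasp with the tool turned back by ddeg about tool y through the grasp of the stick"""
    Q=np.eye(4); Q[:3,:3]=R.from_rotvec([0,np.radians(-ddeg),0]).as_matrix()
    G=np.eye(4); G[:3,3]=[.167,0,0]; Gi=np.linalg.inv(G); return T@G@Q@Gi
E
python3 - <<'E'
from fk import *
q3=pickle.load(open("w3.pkl","rb"))[0]["qpos"]
print("joints w3",q3.round(2))
for d in (0,10,15,20,25):
    q=q3
    for lab,a in (("hover",(25,90,15,-4)),("app",(12,16,15,-4)),("push",(-7,16,15,-4)),("seat",(-9.5,0,0,-4))):
        T=tilt(load(*a),d); q,ep,er=ik(T,q); print(d,lab,T[:3,3].round(3),q.round(2),round(ep*1e3,1),round(np.degrees(er),2))
# flipped half turn, d=0
F=np.diag([1,-1,-1,1.])
q=q3+[0,0,0,0,0,0,np.pi]
for a in ((25,90,15,-4),(12,16,15,-4),(-7,16,15,-4),(-9.5,0,0,-4)):
    T=load(*a)@F; q,ep,er=ik(T,q); print("flip",q.round(2),round(ep*1e3,1),round(np.degrees(er),2))
E
```

```text
joints w3 [-0.54  0.42  0.09  2.1  -0.06  0.63 -1.98]
0 hover [0.503 0.192 0.336] [-0.99  0.43  0.58  2.2   0.54  0.13 -2.61] 55.4 6.11
0 app [0.519 0.191 0.262] [-0.88  0.54  0.47  2.14  0.52  0.13 -2.61] 85.1 9.71
0 push [0.501 0.192 0.255] [-0.93  0.53  0.5   2.17  0.5   0.13 -2.61] 92.2 10.35
0 seat [0.555 0.191 0.251] [-0.59  0.61  0.17  2.12  0.58  0.13 -2.61] 20.7 2.38
10 hover [0.528 0.191 0.351] [-0.75  0.45  0.33  2.19  0.57  0.13 -2.61] 3.5 0.38
10 app [0.543 0.191 0.278] [-0.68  0.55  0.26  2.14  0.57  0.13 -2.61] 32.9 3.75
10 push [0.526 0.191 0.271] [-0.71  0.55  0.28  2.16  0.55  0.13 -2.61] 40.3 4.52
10 seat [0.583 0.191 0.26 ] [-0.39  0.63 -0.05  2.04  0.42  0.3  -2.4 ] 0.0 0.0
15 hover [0.541 0.191 0.357] [-0.74  0.46  0.36  2.14  0.05  0.22 -2.07] 0.0 0.0
15 app [0.557 0.191 0.284] [-0.6   0.57  0.18  2.14  0.59  0.13 -2.61] 6.8 0.77
15 push [0.539 0.191 0.277] [-0.62  0.56  0.19  2.16  0.57  0.13 -2.61] 14.2 1.59
15 seat [0.597 0.191 0.262] [-0.31  0.65 -0.16  1.98  0.36  0.43 -2.32] 0.0 0.0
20 hover [0.555 0.191 0.362] [-0.64  0.46  0.25  2.07  0.05  0.35 -2.05] 0.0 0.0
20 app [0.57  0.191 0.289] [-0.6   0.58  0.21  2.09  0.04  0.2  -2.05] 0.0 0.0
20 push [0.553 0.191 0.281] [-0.62  0.58  0.22  2.14  0.04  0.16 -2.06] 0.0 0.0
20 seat [0.612 0.191 0.263] [-0.44  0.67  0.07  1.92 -0.06  0.52 -1.92] 0.0 0.0
25 hover [0.569 0.191 0.366] [-0.56  0.47  0.17  2.01  0.02  0.48 -2.01] 0.0 0.0
25 app [0.585 0.191 0.292] [-0.53  0.59  0.15  2.03  0.01  0.33 -2.  ] 0.0 0.0
25 push [0.567 0.191 0.285] [-0.55  0.59  0.16  2.07  0.01  0.3  -2.01] 0.0 0.0
25 seat [0.626 0.191 0.263] [-0.4   0.69  0.04  1.86 -0.08  0.64 -1.89] 0.0 0.0
flip [-0.13  0.5  -0.6   2.27  1.81  0.64 -0.69] 0.0 0.0
flip [-0.11  0.67 -0.63  2.29  2.02  0.76 -0.87] 0.0 0.0
flip [-0.12  0.68 -0.64  2.33  2.04  0.8  -0.92] 0.0 0.0
flip [-0.01  0.72 -0.69  2.14  1.54  0.61 -0.34] 0.0 0.0
```

```bash
python3 - <<'E'
from h import *
T=tool(get_state()); s2=pickle.load(open("w2.pkl","rb"))[0]; T2=tool(s2)
Tr=T2.copy(); print(T2[:3,3])
a,b=rel(T,Tr); print(a, np.linalg.norm(a))
# after rotating to level yaw (w3-like) 
H=load(25,110,0,-4); T3=tool(pickle.load(open("w3.pkl","rb"))[0]); print(rel(T,T3)); 
# rotation straight to rest orientation, then translation in that frame
P=T[:3,3]; print(T2[:3,:3].T@(T2[:3,3]+[0,0,.15]-P))
E
```

```text
[ 0.62424274 -0.18960834  0.19749902]
[ 34.20806514 -30.7132619    8.72407243] 46.793221913415735
(array([ -0.75238264, -31.52090837,  -1.03929836]), array([0.01745061, 0.01035055, 0.02554708]))
[ 0.04252788  0.24459174 -0.32508405]
```

>>> play_rows(commands=[[[4.276, -3.839, 1.09], [0, 0, 0], 1], [[4.276, -3.839, 1.09], [0, 0, 0], 1], [[4.276, -3.839, 1.09], [0, 0, 0], 1], [[4.276, -3.839, 1.09], [0, 0, 0], 1], [[4.276, -3.839, 1.09], [0, 0, 0], 1], [[4.276, -3.839, 1.09], [0, 0, 0], 1], [[4.276, -3.839, 1.09], [0, 0, 0], 1], [[4.276, -3.839, 1.09], [0, 0, 0], 1], [[0, 0, 0], [0, 0, 0], 1], [[0, 0, 0], [0, 0, 0], 1]])

```text
clock: 7.68
ee_pos: [0.5068, 0.198, 0.39]
tcp_rot: [-0.219, 0.673, -0.22, -0.671]
contact_force: [-0.1, -0.2, -1.9]
width: 0.0331
```

```bash
python3 - <<'E'
from h import *
s=get_state(); T=tool(s); T2=tool(pickle.load(open("w2.pkl","rb"))[0]); print(s["qpos"].round(2),s["width"])
T2[2,3]+=.12; print(rel(T,T2))
E
```

```text
[-0.59  0.4   0.15  2.04 -0.09  0.7  -2.58] 0.03305523262714419
(array([-0.03397013, -0.12723858, -0.06176911]), array([ 0.07330426,  0.24360988, -0.32339228]))
```

Exactly as predicted, so I'll translate back above the rest.

>>> play_rows(commands=[[[0, 0, 0], [0, 0.0143, -0.019], 1], [[0, 0, 0], [0, 0.0243, -0.0324], 1], [[0, 0, 0], [0, 0.0243, -0.0324], 1], [[0, 0, 0], [0, 0.0243, -0.0324], 1], [[0, 0, 0], [0, 0.0243, -0.0324], 1], [[0, 0, 0], [0, 0.0243, -0.0324], 1], [[0, 0, 0], [0, 0.0243, -0.0324], 1], [[0, 0, 0], [0, 0.0243, -0.0324], 1], [[0, 0, 0], [0.02, 0.0243, -0.0324], 1], [[0, 0, 0], [0.025, 0.022, -0.0292], 1], [[0, 0, 0], [0.028, 0.0127, -0.0169], 1], [[0, 0, 0], [0, 0, 0], 1]])

```text
clock: 8.68
ee_pos: [0.6241, -0.1883, 0.3168]
tcp_rot: [0.218, -0.672, 0.222, 0.672]
contact_force: [-1.6, 0.2, -1.4]
width: 0.0329
```

>>> play_rows(commands=[[[0, 0, 0], [0, 0, 0], 1], [[0, 0, 0], [0, 0, 0], 1]])

```text
clock: 8.85
ee_pos: [0.6253, -0.1823, 0.3218]
tcp_rot: [-0.217, 0.674, -0.218, -0.672]
contact_force: [-0.7, 0.7, -0.8]
width: 0.0331
```

```bash
python3 - <<'E'
from h import *
s=get_state(); T=tool(s); T2=tool(pickle.load(open("w2.pkl","rb"))[0]); print(s["qpos"].round(2),s["width"])
print(rel(T,T2))
# stick drift in grip?
c=read_camera("wrist"); pickle.dump((s,c),open("w5.pkl","wb")); cv2.imwrite("pics/w5.png",c["image"][:,:,::-1])
E
```

```text
[ 0.1   0.61  0.14  1.86 -0.13  0.68 -1.88] 0.033091225992914176
(array([ 0.27727476, -0.15535388, -0.07971592]), array([ 0.12429042,  0.00648334, -0.00303561]))
```

View pics/w5.png

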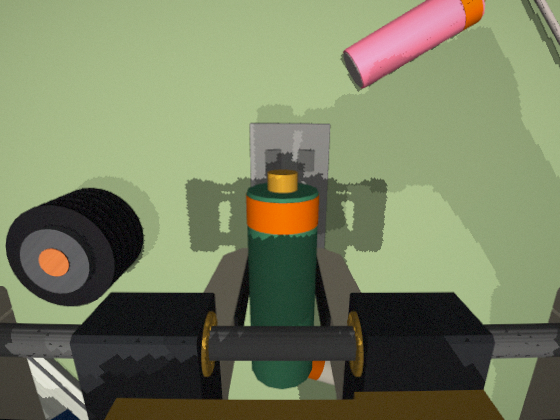

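>>> play_rows(commands=[[[0.28, -0.15, 0], [0.02, 0.0065, -0.003], 1], [[0, 0, 0], [0.03, 0, 0], 1], [[0, 0, 0], [0.03, 0, 0], 1], [[0, 0, 0], [0.02, 0, 0], 1], [[0, 0, 0], [0.01, 0, 0], 1], [[0, 0, 0], [0, 0, 0], 1], [[0, 0, 0], [0, 0, 0], 1], [[0, 0, 0], [0, 0, 0], 1]])

```text
clock: 9.57
ee_pos: [0.6249, -0.19, 0.2137]
tcp_rot: [-0.219, 0.673, -0.219, -0.671]
contact_force: [0.1, 0.4, -1.0]
width: 0.0329
```

```bash
python3 - <<'E'
from h import *
s=get_state(); T=tool(s); T2=tool(pickle.load(open("w2.pkl","rb"))[0]); print(s["qpos"].round(2),s["qvel"].round(2))
print(rel(T,T2))
E
```

```text
[ 0.14  0.75  0.11  1.9  -0.15  0.49 -1.85] [ 0.01 -0.    0.   -0.    0.   -0.    0.  ]
(array([ 0.04742367, -0.1719131 , -0.04757983]), array([1.62294649e-02, 5.89179457e-05, 8.39737182e-04]))
```

>>> play_rows(commands=[[[0, -0.17, 0], [0.006, -0.0005, 0.0008], 1], [[0, 0, 0], [0.005, 0, 0], 1], [[0, 0, 0], [0.004, 0, 0], 1], [[0, 0, 0], [0.0015, 0, 0], 1], [[0, 0, 0], [0, 0, 0], 1], [[0, 0, 0], [0, 0, 0], 1]])

```text
clock: 10.07
ee_pos: [0.6241, -0.1892, 0.1972]
tcp_rot: [0.22, -0.672, 0.219, 0.673]
contact_force: [-3.7, 2.7, 18.1]
width: 0.033
```

>>> play_rows(commands=[[[0, 0, 0], [0, 0, 0], -0.3], [[0, 0, 0], [0, 0, 0], -0.3], [[0, 0, 0], [0, 0, 0], -0.3], [[0, 0, 0], [0, 0, 0], -0.3], [[0, 0, 0], [0, 0, 0], -0.3], [[0, 0, 0], [0, 0, 0], -0.3]], newtons=60)

```text
clock: 10.57
ee_pos: [0.6238, -0.1895, 0.1951]
tcp_rot: [0.219, -0.671, 0.219, 0.673]
contact_force: [0.1, -0.9, -0.1]
width: 0.0601
```

```bash
python3 - <<'E'
from fk import *
s=get_state(); c=read_camera("wrist"); pickle.dump((s,c),open("w6.pkl","wb")); cv2.imwrite("pics/w6.png",c["image"][:,:,::-1])
T=tool(s); d=28
print(s["width"],s["ee_pos"],s["contact_force"])
T0=T.copy(); T0[2,3]=.197+.001   # grasp z .031
Tt=tilt(T0,d); print(rel(T,Tt),Tt[:3,3]); q,ep,er=ik(Tt,s["qpos"]); print(q.round(2),ep,er)
n=7
# rows: shift before turn in axes as they stand; chord steps
prev=T
for i in range(1,n+1):
    X=tilt(T0,d*i/n); a,b=rel(prev,X); print(a.round(2),b.round(4)); prev=X
E
```

```text
0.0600557649975886 [ 0.62376658 -0.1894548   0.19514169] [ 0.07710801 -0.86362815 -0.13461253]
(array([-4.30595617e-15, -2.80000000e+01, -4.67629385e-16]), array([ 1.66894506e-02,  2.48688352e-06, -7.83949520e-02])) [ 0.68704695 -0.23566201  0.17826582]
[ 0.27  0.94  0.04  1.54 -0.21  1.13 -1.77] 2.4780354874179294e-06 3.8077672879762125e-06
[-0. -4. -0.] [-0.0025  0.     -0.0116]
[-0. -4.  0.] [ 0.0004 -0.     -0.0116]
[ 0. -4. -0.] [ 0.0004 -0.     -0.0116]
[-0. -4.  0.] [ 0.0004 -0.     -0.0116]
[ 0. -4.  0.] [ 0.0004 -0.     -0.0116]
[-0. -4.  0.] [ 0.0004  0.     -0.0116]
[ 0. -4. -0.] [ 0.0004  0.     -0.0116]
```

View pics/w6.png

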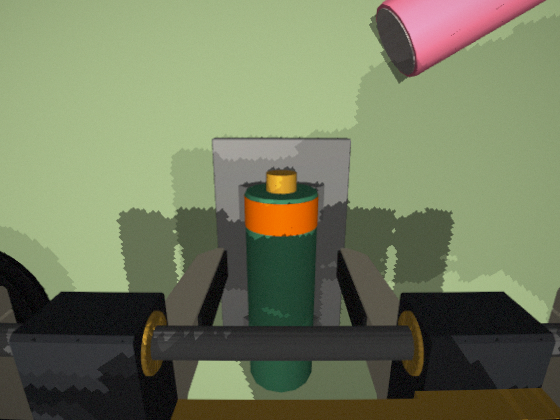

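The stick is back in the rest, open between the fingers, nose at (282,172). Next I'll tilt the tool back by 28° about the grasp point.

>>> play_rows(commands=[[[0, 0, 0], [-0.003, 0, 0], -0.3], [[0, -4, 0], [0.0004, 0, -0.0116], -0.3], [[0, -4, 0], [0.0004, 0, -0.0116], -0.3], [[0, -4, 0], [0.0004, 0, -0.0116], -0.3], [[0, -4, 0], [0.0004, 0, -0.0116], -0.3], [[0, -4, 0], [0.0004, 0, -0.0116], -0.3], [[0, -4, 0], [0.0004, 0, -0.0116], -0.3], [[0, -4, 0], [0.0004, 0, -0.0116], -0.3], [[0, 0, 0], [0, 0, 0], -0.3], [[0, 0, 0], [0, 0, 0], -0.3]])

```text
clock: 11.45
ee_pos: [0.6867, -0.2359, 0.1779]
tcp_rot: [0.266, -0.489, 0.16, 0.815]
contact_force: [-0.4, -0.3, -0.2]
width: 0.0608
```

```bash
python3 - <<'E'
from fk import *
s=get_state(); T=tool(s); T0=tool(pickle.load(open("w6.pkl","rb"))[0]); T0[2,3]=.197
print(rel(T,tilt(T0,28)),s["contact_force"],(T@[.167,0,0,1])[:3])
E
```

```text
(array([-0.03733842, -0.06565423,  0.0028452 ]), array([ 0.00051911, -0.00036409, -0.00042237])) [-0.35964    -0.26122452 -0.16093124] [ 0.62318314 -0.1896485   0.03056759]
```

>>> play_rows(commands=[[[0, 0, 0], [0, -0.0006, 0], 1], [[0, 0, 0], [0, 0, 0], 1], [[0, 0, 0], [0, 0, 0], 1], [[0, 0, 0], [0, 0, 0], 1], [[0, 0, 0], [0, 0, 0], 1], [[0, 0, 0], [0, 0, 0], 1], [[0, 0, 0], [0, 0, 0], 1], [[0, 0, 0], [0, 0, 0], 1]])

```text
clock: 12.12
ee_pos: [0.6871, -0.235, 0.1793]
tcp_rot: [0.266, -0.489, 0.16, 0.816]
contact_force: [-1.6, -1.2, 6.0]
width: 0.0329
```

```bash
python3 - <<'E'
from fk import *
s=get_state(); c=read_camera("wrist"); pickle.dump((s,c),open("w7.pkl","wb")); cv2.imwrite("pics/w7.png",c["image"][:,:,::-1])
T=tool(s); print(s["width"],s["contact_force"],T.round(4))
n=np.array([np.cos(-.6315),np.sin(-.6315),0]); print("nose dir in tool",T[:3,:3].T@n, "angle",np.degrees(np.arctan2((T[:3,:3].T@n)[0],-(T[:3,:3].T@n)[2])))
E
```

```text
0.03289393910558687 [-1.61197552 -1.15983437  6.02329392] [[-3.813e-01 -5.894e-01 -7.122e-01  6.871e-01]
 [ 2.774e-01 -8.078e-01  5.201e-01 -2.350e-01]
 [-8.818e-01  7.000e-04  4.716e-01  1.793e-01]
 [ 0.000e+00  0.000e+00  0.000e+00  1.000e+00]]
nose dir in tool [-0.47157161  0.00114074 -0.88182703] angle -28.136381526167217
```

View pics/w7.png

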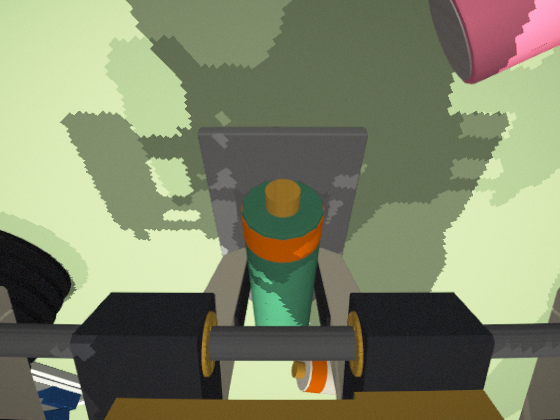

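```bash
python3 - <<'E'
from fk import *
s,c=pickle.load(open("w7.pkl","rb")); T=tool(s)
n=np.array([np.cos(-.6315),np.sin(-.6315),0])
C=np.r_[.6238-.0007*n[0],-.1895-.0007*n[1],.025]
ct=T[:3,:3].T@(C-T[:3,3]); print("centre in tool (dead reckoning)",ct.round(4))
p=ray_z(c,[(283,187)],.025,s)[0]; print("tip",p, "centre from tip",p-.055*n, (T[:3,:3].T@(p-.055*n-T[:3,3])).round(4))
im=c["image"][170:270,230:340,::-1].copy(); cv2.imwrite("pics/w7c.png",cv2.resize(im,None,fx=6,fy=6,interpolation=cv2.INTER_CUBIC))
for nm,P in (("tip",C+.055*n),("tipU",C+.055*n+[0,0,.007]),("sh",C+.047*n),("shU",C+.047*n+[0,0,.017]),("shD",C+.047*n-[0,0,.017])): print(nm,((proj(c,P,s)[0]-[230,170]+.5)*6-.5).round(1))
E
```

```text
centre in tool (dead reckoning) [ 0.1732  0.0005 -0.0034]
tip [ 0.66814402 -0.22285645  0.025     ] centre from tip [ 0.62375116 -0.19038686  0.025     ] [ 0.1726  0.0012 -0.0045]
tip [309.  118.1]
tipU [308.9 192.3]
sh [309.  205.6]
shU [308.8 396.2]
shD [309.3  45.8]
```

View pics/w7c.png

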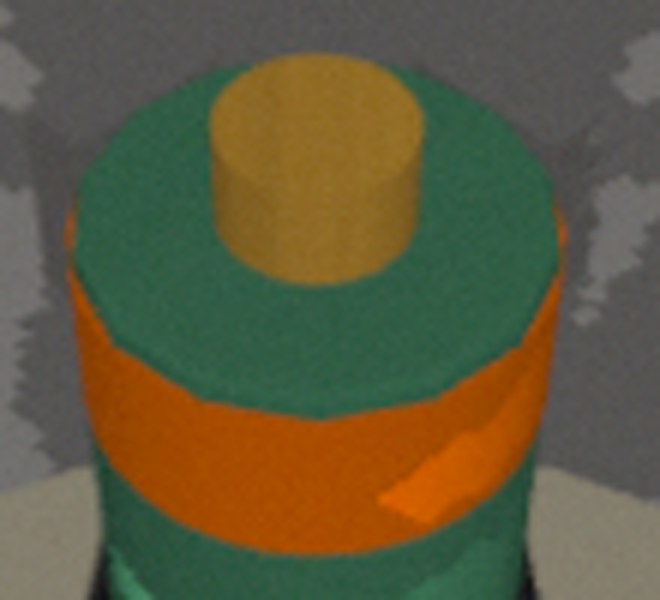

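```bash
cat >> fk.py <<'E'
CT2=np.array([.1730,0,-.0038]); DEL=28.1
def load2(u0,w0,th,sh,dy=0,ct=CT2):
    T=load(u0,w0,th,sh,dy,ct=np.zeros(3)); C=T[:3,3].copy(); Rt=T[:3,:3]@R.from_rotvec([0,np.radians(-DEL),0]).as_matrix()
    O=np.eye(4); O[:3,:3]=Rt; O[:3,3]=C-Rt@ct; return O
def stick(T,sh):
    """inverse: u0,w0,theta,y, yawerr from TCP pose"""
    C=T[:3,3]+T[:3,:3]@CT2; n=T[:3,:3]@np.array([-np.sin(np.radians(DEL)),0,-np.cos(np.radians(DEL))])
    x,y,a=DOCK; c,s=np.cos(a),np.sin(a); L=np.array([[c,s,0],[-s,c,0],[0,0,1]])
    C=L@(C-[x,y,0]); n=L@n; d=(C-[-.052+sh/1e3,0,.058])*1e3
    u=d[0]*np.cos(A)+d[2]*np.sin(A); w=-d[0]*np.sin(A)+d[2]*np.cos(A)
    t=np.arctan2(n[2],np.hypot(n[0],n[1]))-A
    return dict(u0=round(u+17*np.sin(t)-55*np.cos(t),2),w0=round(w-17*np.cos(t)-55*np.sin(t),2),th=round(np.degrees(t),2),y=round(d[1],2),yaw=round(np.degrees(np.arctan2(n[1],n[0])),2))
E
python3 - <<'E'
from fk import *
s=get_state(); T=tool(s); Tl=T.copy(); Tl[2,3]+=.16
q,ep,er=ik(Tl,s["qpos"]); print(q.round(2),ep,er, (T[:3,:3].T@[0,0,.16]).round(4))
H=load2(25,70,15,-4); print(H[:3,3]); print(rel(Tl,H)); q,ep,er=ik(H,q); print(q.round(2),ep,er)
X=Tl.copy(); X[:3,:3]=H[:3,:3]
a,_=rel(Tl,X); print(np.linalg.norm(a)); print("then shift",H[:3,:3].T@(H[:3,3]-Tl[:3,3]))
# where grasp/stick move while rotating in place about TCP: fine if high
E
```

```text
[ 0.26  0.77  0.05  1.48 -0.19  1.37 -1.82] 6.909619345215126e-07 9.758436750738828e-07 [-1.411e-01  1.000e-04  7.550e-02]
[0.58333374 0.19093018 0.34927382]
(array([-35.78710265,  35.82915421,   6.02455006]), array([ 0.14897755, -0.28285766,  0.30008988]))
[-0.44  0.51  0.02  1.97  0.11  0.53 -2.09] 3.835746826532171e-06 7.638661403631611e-06
50.99745298432785
then shift [-0.02639099 -0.42508586  0.104222  ]
```

>>> play_rows(commands=[[[0, 0, 0], [-0.0141, 0, 0.0075], 1], [[0, 0, 0], [-0.0254, 0, 0.0136], 1], [[0, 0, 0], [-0.0254, 0, 0.0136], 1], [[0, 0, 0], [-0.0254, 0, 0.0136], 1], [[0, 0, 0], [-0.0254, 0, 0.0136], 1], [[0, 0, 0], [-0.0254, 0, 0.0136], 1]])

```text
clock: 12.67
ee_pos: [0.6871, -0.2348, 0.3411]
tcp_rot: [0.266, -0.489, 0.16, 0.815]
contact_force: [0.2, -0.0, -1.7]
width: 0.0324
```

>>> play_rows(commands=[[[-4.473, 4.479, 0.753], [0, 0, 0], 1], [[-4.473, 4.479, 0.753], [0, 0, 0], 1], [[-4.473, 4.479, 0.753], [0, 0, 0], 1], [[-4.473, 4.479, 0.753], [0, 0, 0], 1], [[-4.473, 4.479, 0.753], [0, 0, 0], 1], [[-4.473, 4.479, 0.753], [0, 0, 0], 1], [[-4.473, 4.479, 0.753], [0, 0, 0], 1], [[-4.473, 4.479, 0.753], [0, 0, 0], 1], [[0, 0, 0], [0, 0, 0], 1]])

```text
clock: 13.42
ee_pos: [0.6865, -0.2348, 0.34]
tcp_rot: [-0.001, 0.761, -0.002, -0.648]
contact_force: [-0.4, -0.3, -1.4]
width: 0.0329
```

```bash
python3 - <<'E'
from fk import *
s=get_state(); T=tool(s); H=load2(25,70,15,-4); print(s["clock"],s["qpos"].round(2)); print(rel(T,H))
E
```

```text
13.4167 [ 0.32  0.64 -0.09  1.71  0.03  0.64 -1.35]
(array([ 0.17734951, -0.24688596, -0.06542288]), array([-0.02655209, -0.42525196,  0.10225241]))
```

>>> play_rows(commands=[[[0.18, -0.25, 0], [-0.0013, -0.0203, 0.0049], 1], [[0, 0, 0], [-0.0023, -0.0368, 0.0089], 1], [[0, 0, 0], [-0.0023, -0.0368, 0.0089], 1], [[0, 0, 0], [-0.0023, -0.0368, 0.0089], 1], [[0, 0, 0], [-0.0023, -0.0368, 0.0089], 1], [[0, 0, 0], [-0.0023, -0.0368, 0.0089], 1], [[0, 0, 0], [-0.0023, -0.0368, 0.0089], 1], [[0, 0, 0], [-0.0023, -0.0368, 0.0089], 1], [[0, 0, 0], [-0.0023, -0.0368, 0.0089], 1], [[0, 0, 0], [-0.0023, -0.0368, 0.0089], 1], [[0, 0, 0], [-0.0023, -0.0368, 0.0089], 1], [[0, 0, 0], [-0.0023, -0.0368, 0.0084], 1]])

```text
clock: 14.42
ee_pos: [0.586, 0.1932, 0.3504]
tcp_rot: [-0.005, 0.758, -0.006, -0.652]
contact_force: [0.4, 0.3, -1.4]
width: 0.0327
```

>>> play_rows(commands=[[[0, 0, 0], [0, 0, 0], 1], [[0, 0, 0], [0, 0, 0], 1], [[0, 0, 0], [0, 0, 0], 1]])

```text
clock: 14.67
ee_pos: [0.5866, 0.1914, 0.3501]
tcp_rot: [-0.004, 0.758, -0.005, -0.652]
contact_force: [-0.1, -0.4, -1.1]
width: 0.0331
```

```bash
python3 - <<'E'
from fk import *
s=get_state(); c=read_camera("wrist"); pickle.dump((s,c),open("w8.pkl","wb")); T=tool(s); H=load2(25,70,15,-4); print(s["clock"],s["qpos"].round(2),s["contact_force"],s["width"]); print(rel(T,H),stick(T,-4))
cv2.imwrite("pics/w8.png",c["image"][:,:,::-1])
c=read_camera("scene");pickle.dump(c,open("s8.pkl","wb")); cv2.imwrite("pics/s8.png",cv2.resize(c["image"][180:330,250:450,::-1],None,fx=4,fy=4,interpolation=cv2.INTER_CUBIC))
E
```

```text
14.6667 [-0.47  0.51  0.07  1.96  0.06  0.53 -2.04] [-0.12439452 -0.3897185  -1.07330151] 0.033101265794099596
(array([-0.25206652,  0.30635963, -0.07273603]), array([0.00032183, 0.00055505, 0.00338273])) {'u0': np.float64(27.3), 'w0': np.float64(69.98), 'th': np.float64(14.69), 'y': np.float64(0.31), 'yaw': np.float64(-0.24)}
```

View pics/w8.png

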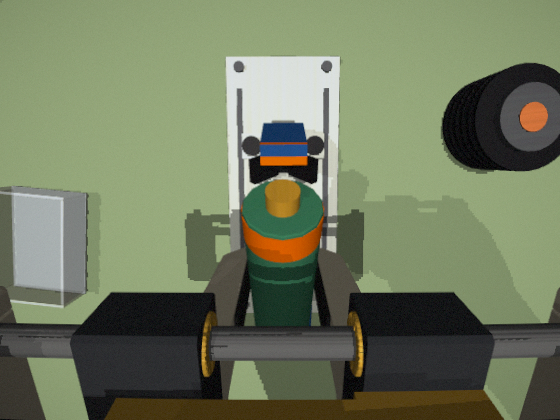

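View pics/s8.png

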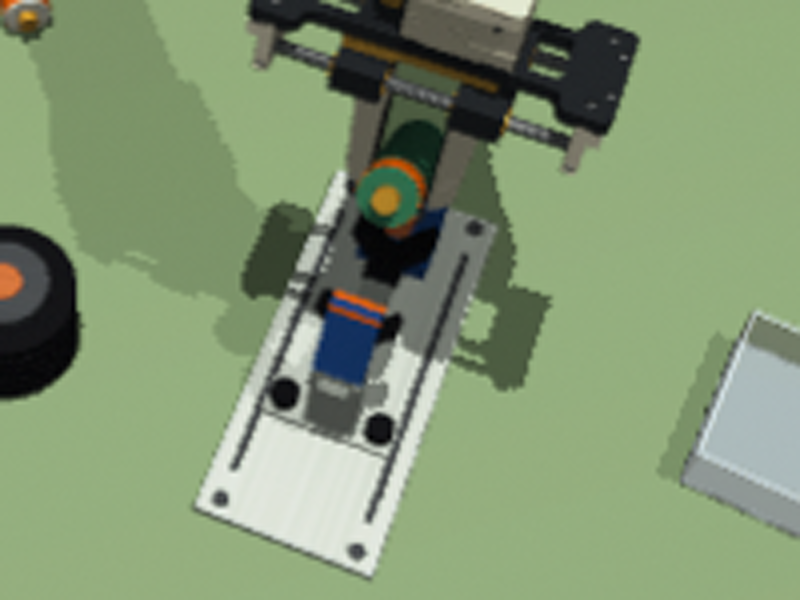

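```bash
python3 - <<'E'
from fk import *
s,c=pickle.load(open("w8.pkl","rb"))
x,y,w,h,k=215,45,140,150,5
im=cv2.resize(c["image"][y:y+h,x:x+w,::-1],None,fx=k,fy=k,interpolation=cv2.INTER_CUBIC)
def dr(P,col): 
    p=(proj(c,P,s)-[x,y]+.5)*k-.5; cv2.polylines(im,[p.round().astype(int)],True,col,1); return p.round(0).tolist()
v=DOCK
print("far corners",dr(pose2(*v,[[.13,.055,.008],[.13,-.055,.008],[0.05,-.055,.008],[.05,.055,.008]]),(0,255,255)))
for sh,col in ((-4,(255,0,255)),):
    for L in ([(104,15,30),(104,-15,30),(118,-15,30),(118,15,30)],[(104,15,26),(104,-15,26)]):
        print(dr(pose2(*v,np.array([uw(*q) for q in L])+[sh/1e3,0,0]),col))
cv2.imwrite("pics/w8c.png",im)
E
```

```text
far corners [[39.0, 59.0], [614.0, 57.0], [607.0, 481.0], [49.0, 483.0]]
[[210.0, 596.0], [442.0, 595.0], [445.0, 491.0], [206.0, 492.0]]
[[212.0, 584.0], [440.0, 583.0]]
```

View pics/w8c.png

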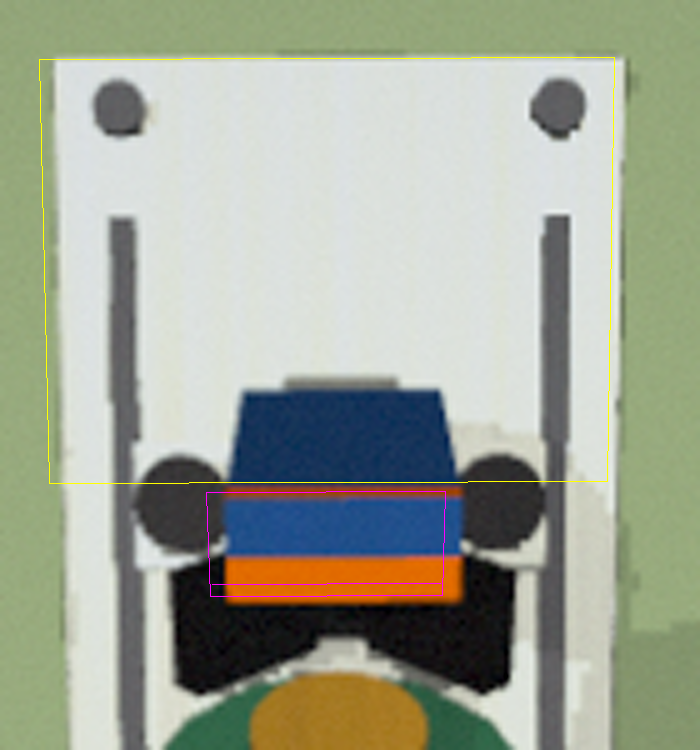

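```bash
python3 - <<'E'
from fk import *
s=get_state(); T=tool(s)
H=load2(14,17,15,-4.3,dy=-1); print(rel(T,H)); q,ep,er=ik(H,s["qpos"]); print(q.round(2),ep,er)
print("tool dirs: +u",(H[:3,:3].T@pose2(0,0,DOCK[2],[np.cos(A),0,np.sin(A)])[0]).round(4)," +w",(H[:3,:3].T@pose2(0,0,DOCK[2],[-np.sin(A),0,np.cos(A)])[0]).round(4))
E
```

```text
(array([-0.35835082,  0.27239564, -0.09218134]), array([ 5.42192501e-02, -6.19992785e-05,  2.49852166e-03]))
[-0.46  0.59  0.07  1.99  0.06  0.42 -2.04] 3.9376449822865947e-07 5.779291919911682e-07
tool dirs: +u [-0.2267  0.     -0.974 ]  +w [-0.974  -0.      0.2267]
```

>>> play_rows(commands=[[[-0.36, 0.27, -0.09], [0.014, 0, 0.0025], 1], [[0, 0, 0], [0.016, 0, 0], 1], [[0, 0, 0], [0.014, 0, 0], 1], [[0, 0, 0], [0.01, 0, 0], 1], [[0, 0, 0], [0, 0, 0], 1], [[0, 0, 0], [0, 0, 0], 1]])

```text
clock: 15.27
ee_pos: [0.5928, 0.1904, 0.2958]
tcp_rot: [-0.002, 0.76, -0.002, -0.65]
contact_force: [0.2, 0.3, -0.5]
width: 0.0328
```

```bash
python3 - <<'E'
from fk import *
s=get_state(); c=read_camera("wrist"); T=tool(s); print(s["clock"],s["contact_force"],s["moment"].round(2)); print(stick(T,-4.3))
cv2.imwrite("pics/w9.png",c["image"][:,:,::-1])
c=read_camera("scene"); cv2.imwrite("pics/s9.png",cv2.resize(c["image"][180:330,250:450,::-1],None,fx=4,fy=4,interpolation=cv2.INTER_CUBIC))
E
```

```text
15.2667 [ 0.191355    0.28161774 -0.45699625] [ 0.07  0.17 -0.01]
{'u0': np.float64(13.97), 'w0': np.float64(16.81), 'th': np.float64(14.98), 'y': np.float64(-0.42), 'yaw': np.float64(0.07)}
```

View pics/w9.png

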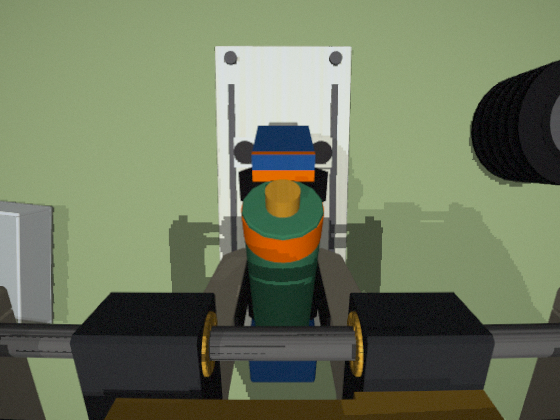

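View pics/s9.png

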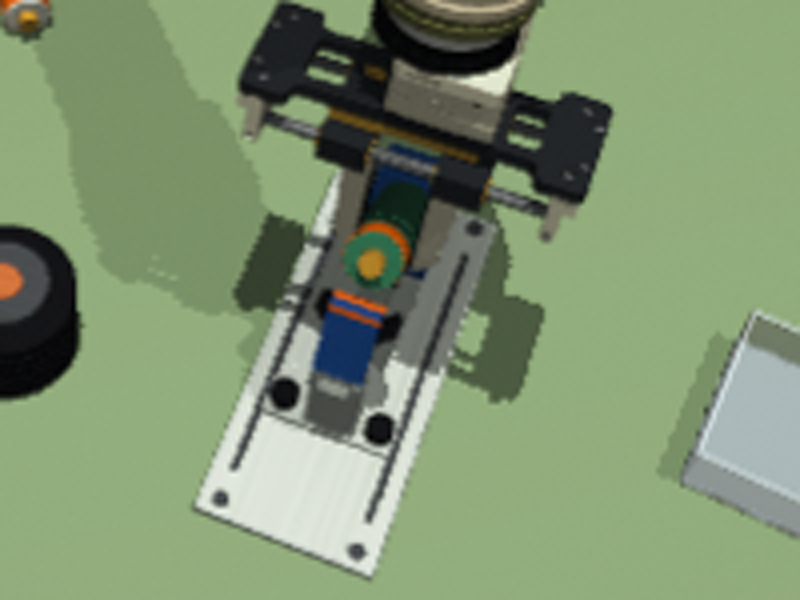

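>>> play_rows(commands=[[[0, 0, 0], [0.0007, 0, 0.0029], 1], [[0, 0, 0], [0.0005, 0, 0.0019], 1], [[0, 0, 0], [0, 0, 0], 1]])

```text
clock: 15.62
ee_pos: [0.5874, 0.1915, 0.2945]
tcp_rot: [-0.002, 0.76, -0.001, -0.65]
contact_force: [0.2, 0.2, -2.0]
width: 0.0328
```

>>> play_rows(commands=[[[0, 0, 0], [0.0005, 0, 0.0019], 1], [[0, 0, 0], [0.0005, 0, 0.0019], 1], [[0, 0, 0], [0, 0, 0], 1], [[0, 0, 0], [0, 0, 0], 1]])

```text
clock: 15.95
ee_pos: [0.5848, 0.1915, 0.293]
tcp_rot: [-0.002, 0.761, -0.001, -0.649]
contact_force: [2.6, -0.8, 2.1]
width: 0.0332
```

>>> play_rows(commands=[[[0, 0, 0], [0.0005, 0, 0.0019], 1], [[0, 0, 0], [0.0005, 0, 0.0019], 1], [[0, 0, 0], [0, 0, 0], 1], [[0, 0, 0], [0, 0, 0], 1]])

```text
clock: 16.28
ee_pos: [0.5811, 0.1916, 0.2914]
tcp_rot: [-0.002, 0.761, -0.001, -0.649]
contact_force: [3.8, -0.3, 3.7]
width: 0.0329
```

```bash
python3 - <<'E'
from fk import *
s=get_state(); T=tool(s); print(s["clock"],stick(T,-4.3)); F=s["contact_force"]; print(F, F[0]*np.cos(A)+F[2]*np.sin(A))
E
```

```text
16.2833 {'u0': np.float64(1.98), 'w0': np.float64(16.86), 'th': np.float64(15.12), 'y': np.float64(0.95), 'yaw': np.float64(0.13)}
[ 3.77485228 -0.28243956  3.71570793] 4.891910782524029
```

>>> play_rows(commands=[[[0, 0, 0], [0.0005, 0.001, 0.0019], 1], [[0, 0, 0], [0.0005, 0, 0.0019], 1], [[0, 0, 0], [0.0005, 0, 0.0019], 1], [[0, 0, 0], [0, 0, 0], 1], [[0, 0, 0], [0, 0, 0], 1]])

```text
clock: 16.7
ee_pos: [0.5762, 0.1911, 0.2894]
tcp_rot: [-0.002, 0.761, -0.001, -0.649]
contact_force: [5.9, 1.8, 5.7]
width: 0.0334
```

```bash
cat > st.py <<'E'
from fk import *
s=get_state(); T=tool(s); print(s["clock"],stick(T,-4.3)); F=s["contact_force"]; print(F.round(1),"Fu", round(F[0]*np.cos(A)+F[2]*np.sin(A),2),"Fw",round(-F[0]*np.sin(A)+F[2]*np.cos(A),2),s["moment"].round(2),s["qpos"].round(2))
E
python3 st.py; python3 st.py
```

```text
16.7 {'u0': np.float64(-2.95), 'w0': np.float64(16.73), 'th': np.float64(15.23), 'y': np.float64(0.71), 'yaw': np.float64(0.09)}
[5.9 1.8 5.7] Fu 7.63 Fw 3.1 [ 0.43 -1.26  0.05] [-0.48  0.59  0.07  2.03  0.07  0.38 -2.06]
16.7 {'u0': np.float64(-2.95), 'w0': np.float64(16.73), 'th': np.float64(15.23), 'y': np.float64(0.71), 'yaw': np.float64(0.09)}
[5.9 1.8 5.7] Fu 7.63 Fw 3.1 [ 0.43 -1.26  0.05] [-0.48  0.59  0.07  2.03  0.07  0.38 -2.06]
```

>>> play_rows(commands=[[[0, 0, 0], [0.0005, 0, 0.0019], 1], [[0, 0, 0], [0.0005, 0, 0.0019], 1], [[0, 0, 0], [0, 0, 0], 1], [[0, 0, 0], [0, 0, 0], 1]])

```text
clock: 17.03
ee_pos: [0.5731, 0.1911, 0.2882]
tcp_rot: [-0.003, 0.762, -0.001, -0.648]
contact_force: [7.5, 0.8, 7.6]
width: 0.0329
```

```bash
python3 st.py; python3 - <<'E'
from fk import *
c=read_camera("wrist"); cv2.imwrite("pics/w10.png",c["image"][:,:,::-1])
E
```

```text
17.0333 {'u0': np.float64(-5.96), 'w0': np.float64(16.63), 'th': np.float64(15.32), 'y': np.float64(0.7), 'yaw': np.float64(0.06)}
[7.5 0.8 7.6] Fu 9.86 Fw 4.25 [ 0.32 -1.57 -0.01] [-0.48  0.59  0.07  2.04  0.07  0.37 -2.06]
```

View pics/w10.png

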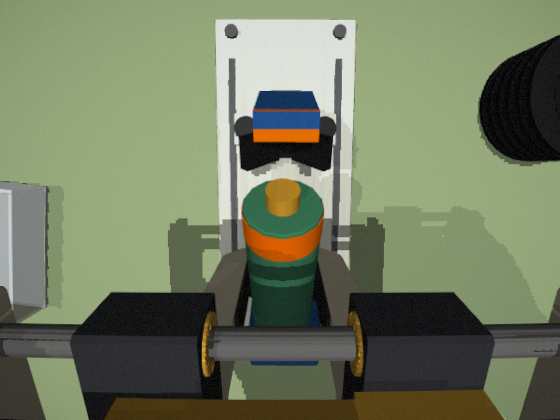

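```bash
python3 - <<'E'
from fk import *
k=4.5; tr=14.6
def pose(th,w,dy): return load2(k-tr+(26-w)*np.tan(np.radians(th)),w,th,-4.3,dy=dy)
prev=load2(-5.96,16.63,15.3,-4.3,dy=.7)
for th,w,dy in [(15.3,16.6,-.2),(15.3,16.6,-1)]+[(15.3-1.53*i,16.6-1.64*i,-1) for i in range(1,11)]:
    X=pose(th,w,dy); a,b=rel(prev,X); print(round(th,1),round(w,1),a.round(2).tolist(),b.round(5).tolist()); prev=X
E
```

```text
15.3 16.6 [-0.0, 0.0, -0.0] [0.00038, 0.0009, 0.00152]
15.3 16.6 [-0.0, 0.0, -0.0] [-0.0, 0.0008, 0.0]
13.8 15.0 [-0.0, -1.53, -0.0] [0.00263, -0.0, -0.00619]
12.2 13.3 [0.0, -1.53, 0.0] [0.00263, -0.0, -0.00615]
10.7 11.7 [-0.0, -1.53, -0.0] [0.00265, 0.0, -0.00611]
9.2 10.0 [0.0, -1.53, 0.0] [0.00266, -0.0, -0.00607]
7.7 8.4 [0.0, -1.53, -0.0] [0.00268, 0.0, -0.00603]
6.1 6.8 [-0.0, -1.53, -0.0] [0.0027, 0.0, -0.00599]
4.6 5.1 [-0.0, -1.53, 0.0] [0.00272, 0.0, -0.00595]
3.1 3.5 [0.0, -1.53, -0.0] [0.00275, -0.0, -0.00592]
1.5 1.8 [0.0, -1.53, 0.0] [0.00278, 0.0, -0.00589]
0.0 0.2 [-0.0, -1.53, 0.0] [0.00281, -0.0, -0.00585]
```

>>> play_rows(commands=[[[0, 0, 0], [0.0004, 0.0009, 0.0015], 1], [[0, 0, 0], [0, 0.0008, 0], 1], [[0, 0, 0], [0, 0, 0], 1], [[0, 0, 0], [0, 0, 0], 1]])

```text
clock: 17.42
ee_pos: [0.572, 0.1904, 0.2879]
tcp_rot: [-0.003, 0.762, 0.0, -0.647]
contact_force: [6.5, 4.7, 8.4]
width: 0.033
```

```bash
python3 st.py
```

```text
17.4167 {'u0': np.float64(-6.77), 'w0': np.float64(16.67), 'th': np.float64(15.4), 'y': np.float64(0.38), 'yaw': np.float64(0.02)}
[6.5 4.7 8.4] Fu 9.19 Fw 5.37 [ 1.16 -1.69  0.05] [-0.48  0.59  0.07  2.04  0.07  0.37 -2.06]
```

>>> play_rows(commands=[[[0, -1.53, 0], [0.0026, 0, -0.0062], 1], [[0, -1.53, 0], [0.0026, 0, -0.0062], 1], [[0, -1.53, 0], [0.0027, 0, -0.0061], 1], [[0, 0, 0], [0, 0, 0], 1], [[0, 0, 0], [0, 0, 0], 1]])

```text
clock: 17.83
ee_pos: [0.5917, 0.1892, 0.2821]
tcp_rot: [-0.003, 0.735, -0.001, -0.678]
contact_force: [7.3, 1.5, 9.2]
width: 0.0331
```

```bash
python3 st.py
```

```text
17.8333 {'u0': np.float64(-6.76), 'w0': np.float64(11.28), 'th': np.float64(10.74), 'y': np.float64(-0.98), 'yaw': np.float64(0.02)}
[7.3 1.5 9.2] Fu 10.23 Fw 5.84 [ 0.49 -1.58 -0.05] [-0.42  0.62  0.02  1.97  0.04  0.48 -2.02]
```

>>> play_rows(commands=[[[0, -1.53, 0], [0.0029, 0, -0.0055], 1], [[0, -1.53, 0], [0.0027, 0, -0.006], 1], [[0, -1.53, 0], [0.0027, 0, -0.006], 1], [[0, 0, 0], [0, 0, 0], 1], [[0, 0, 0], [0, 0, 0], 1]])

```text
clock: 18.25
ee_pos: [0.6095, 0.1888, 0.2746]
tcp_rot: [-0.003, 0.707, -0.001, -0.707]
contact_force: [8.2, 0.8, 8.9]
width: 0.0329
```

```bash
python3 st.py;  python3 - <<'E'
from fk import *
c=read_camera("wrist"); cv2.imwrite("pics/w11.png",c["image"][:,:,::-1])
E
```

```text
18.25 {'u0': np.float64(-8.27), 'w0': np.float64(6.18), 'th': np.float64(6.13), 'y': np.float64(-1.41), 'yaw': np.float64(0.05)}
[8.2 0.8 8.9] Fu 10.93 Fw 5.17 [ 0.26 -1.55 -0.07] [-0.38  0.65 -0.02  1.91  0.01  0.58 -1.98]
```

View pics/w11.png

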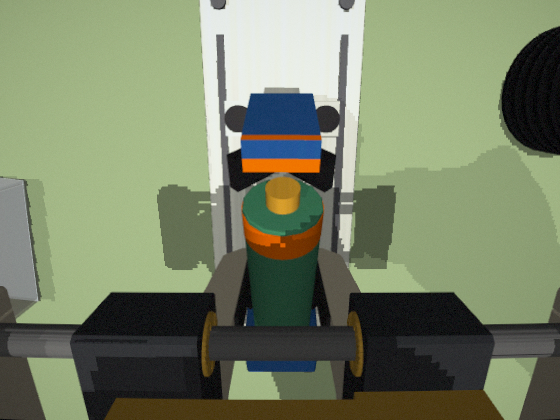

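```bash
python3 - <<'E'
from fk import *
k=4.5; tr=14.6
def pose(th,w,dy): return load2(k-tr+(26-w)*np.tan(np.radians(th)),w,th,-4.3,dy=dy)
prev=load2(-8.27,6.18,6.13,-4.3,dy=-1.4)
for f in (.75,.5,.25,0):
    X=pose(6.13*f,6.18*f+.2,-1.1); a,b=rel(prev,X); print(a.round(2).tolist(),b.round(5).tolist()); prev=X
E
```

```text
[-0.0, -1.53, -0.0] [0.00235, -0.0003, -0.00609]
[0.0, -1.53, 0.0] [0.00267, -0.0, -0.00588]
[0.0, -1.53, -0.0] [0.0027, 0.0, -0.00585]
[-0.0, -1.53, 0.0] [0.00273, 0.0, -0.00582]
```

>>> play_rows(commands=[[[0, -1.53, 0], [0.0024, -0.0003, -0.006], 1], [[0, -1.53, 0], [0.0027, 0, -0.0059], 1], [[0, 0, 0], [0, 0, 0], 1], [[0, 0, 0], [0, 0, 0], 1]])

```text
clock: 18.63
ee_pos: [0.6212, 0.1889, 0.2692]
tcp_rot: [0.003, -0.688, 0.001, 0.726]
contact_force: [8.3, -0.8, 9.0]
width: 0.0328
```

```bash
python3 st.py
```

```text
18.6333 {'u0': np.float64(-9.18), 'w0': np.float64(3.2), 'th': np.float64(3.05), 'y': np.float64(-1.37), 'yaw': np.float64(0.08)}
[ 8.3 -0.8  9. ] Fu 11.07 Fw 5.22 [ 0.04 -1.44  0.  ] [-0.36  0.68 -0.03  1.86 -0.    0.65 -1.96]
```

>>> play_rows(commands=[[[0, -1.53, 0], [0.0027, 0, -0.0058], 1], [[0, 0, 0], [0, 0, 0], 1], [[0, 0, 0], [0, 0, 0], 1]])

```text
clock: 18.88
ee_pos: [0.6268, 0.1888, 0.2662]
tcp_rot: [0.003, -0.678, 0.001, 0.735]
contact_force: [8.0, -1.0, 7.9]
width: 0.0328
```

```bash
python3 st.py
```

```text
18.8833 {'u0': np.float64(-9.79), 'w0': np.float64(1.72), 'th': np.float64(1.53), 'y': np.float64(-1.41), 'yaw': np.float64(0.09)}
[ 8.  -1.   7.9] Fu 10.35 Fw 4.3 [ 0.04 -1.53  0.01] [-0.35  0.69 -0.04  1.84 -0.01  0.68 -1.95]
```

>>> play_rows(commands=[[[0, -1.53, 0], [0.0025, 0, -0.0058], 1], [[0, 0, 0], [0, 0, 0], 1], [[0, 0, 0], [0, 0, 0], 1]])

```text
clock: 19.13
ee_pos: [0.6324, 0.1891, 0.2635]
tcp_rot: [0.003, -0.669, 0.001, 0.744]
contact_force: [7.7, -0.0, 8.7]
width: 0.033
```

```bash
python3 st.py;  python3 - <<'E'
from fk import *
c=read_camera("wrist"); cv2.imwrite("pics/w12.png",c["image"][:,:,::-1])
c=read_camera("scene"); cv2.imwrite("pics/s12.png",cv2.resize(c["image"][180:330,250:450,::-1],None,fx=4,fy=4,interpolation=cv2.INTER_CUBIC))
E
```

```text
19.1333 {'u0': np.float64(-10.15), 'w0': np.float64(0.5), 'th': np.float64(0.03), 'y': np.float64(-1.12), 'yaw': np.float64(0.12)}
[ 7.7 -0.   8.7] Fu 10.39 Fw 5.14 [ 0.05 -1.64  0.14] [-0.34  0.7  -0.05  1.82 -0.02  0.71 -1.94]
```

View pics/w12.png

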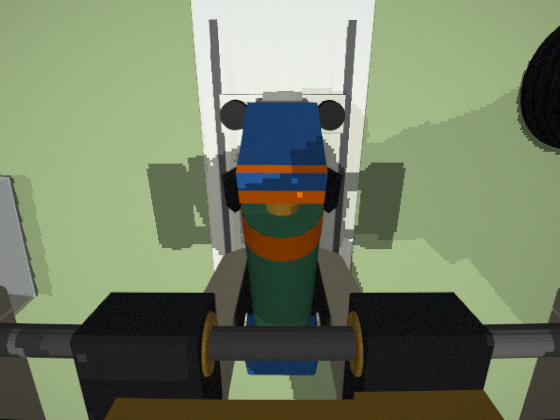

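View pics/s12.png

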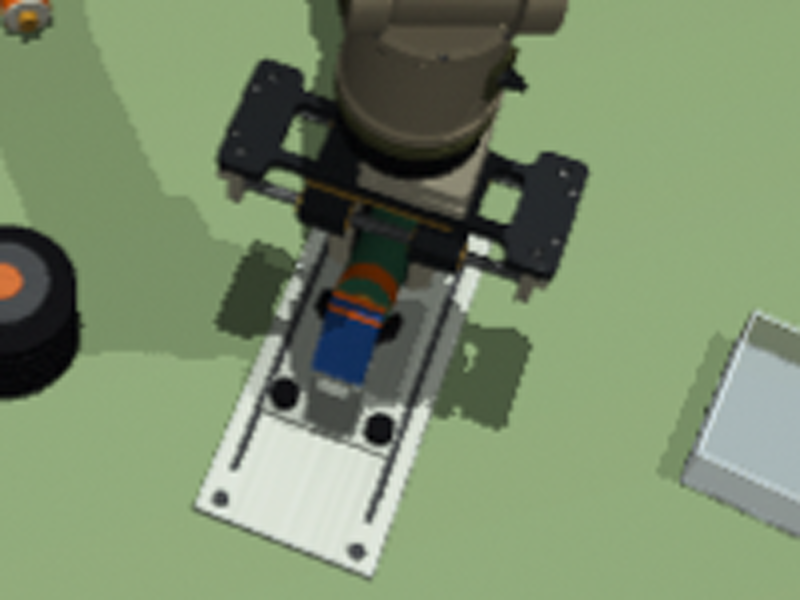

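>>> play_rows(commands=[[[0, 0, 0], [0.0009, 0, -0.0005], 1], [[0, 0, 0], [0, 0, 0], 1], [[0, 0, 0], [0, 0, 0], 1]])

```text
clock: 19.48
ee_pos: [0.6325, 0.1892, 0.263]
tcp_rot: [0.002, -0.669, 0.001, 0.744]
contact_force: [6.5, -0.3, 12.9]
width: 0.0326
```

```bash
python3 st.py
```

```text
19.4833 {'u0': np.float64(-10.26), 'w0': np.float64(-0.01), 'th': np.float64(0.03), 'y': np.float64(-0.99), 'yaw': np.float64(0.13)}
[ 6.5 -0.3 12.9] Fu 10.85 Fw 9.52 [ 0.04 -1.33  0.07] [-0.34  0.7  -0.05  1.82 -0.02  0.71 -1.94]
```

>>> play_rows(commands=[[[0, 0, 0], [0.0009, 0, -0.0005], 1], [[0, 0, 0], [0, 0, 0], 1], [[0, 0, 0], [0, 0, 0], 1]])

```text
clock: 19.73
ee_pos: [0.6326, 0.1892, 0.2629]
tcp_rot: [0.002, -0.669, 0.001, 0.744]
contact_force: [4.3, 0.6, 20.4]
width: 0.0334
```

```bash
python3 st.py
```

```text
19.7333 {'u0': np.float64(-10.24), 'w0': np.float64(-0.11), 'th': np.float64(0.01), 'y': np.float64(-0.95), 'yaw': np.float64(0.13)}
[ 4.3  0.6 20.4] Fu 11.61 Fw 17.29 [-0.1  -0.5   0.11] [-0.34  0.7  -0.05  1.82 -0.02  0.71 -1.94]
```

>>> play_rows(commands=[[[0, 0, 0], [-0.0012, 0, -0.0016], 1], [[0, 0, 0], [-0.0009, 0, -0.0018], 1], [[0, 0, 0], [-0.0009, 0, -0.0018], 1], [[0, 0, 0], [-0.0007, 0, -0.0013], 1], [[0, 0, 0], [0, 0, 0], 1], [[0, 0, 0], [0, 0, 0], 1]])

```text
clock: 20.23
ee_pos: [0.6364, 0.1895, 0.2636]
tcp_rot: [0.002, -0.665, 0.001, 0.747]
contact_force: [-5.4, 0.9, 13.4]
width: 0.0328
```

```bash
python3 st.py;  python3 - <<'E'
from fk import *
c=read_camera("wrist"); cv2.imwrite("pics/w13.png",c["image"][:,:,::-1])
E
```

```text
20.2333 {'u0': np.float64(-8.04), 'w0': np.float64(0.37), 'th': np.float64(-0.52), 'y': np.float64(-0.95), 'yaw': np.float64(0.23)}
[-5.4  0.9 13.4] Fu -0.01 Fw 14.42 [ 0.28  1.13 -0.  ] [-0.33  0.71 -0.05  1.81 -0.02  0.73 -1.93]
```

View pics/w13.png

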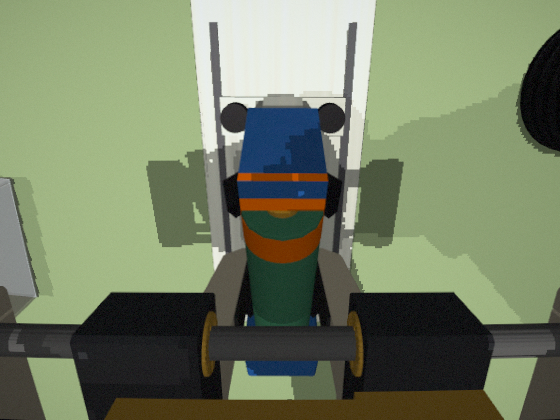

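```bash
python3 - <<'E'
from fk import *
prev=load2(-10.2,0,0,-4.3,dy=-1)
for th in (-.5,-1,-1.5,-2):
    X=load2(-10.2-0.0,0,th,-4.3,dy=-1); a,b=rel(prev,X); print(th,a.round(2),b.round(5)); prev=X
E
```

```text
-0.5 [ 0.  -0.5 -0. ] [ 0.00033 -0.      -0.00187]
-1 [-0.  -0.5  0. ] [ 0.00033  0.      -0.00187]
-1.5 [ 0.  -0.5 -0. ] [ 0.00033 -0.      -0.00187]
-2 [ 0.  -0.5  0. ] [ 0.00033  0.      -0.00187]
```

>>> play_rows(commands=[[[0, 0, 0], [0.0012, 0, 0.0026], 1], [[0, 0, 0], [0.0012, 0, 0.0026], 1], [[0, 0, 0], [0.0006, 0, 0.0013], 1], [[0, 0, 0], [0, 0, 0], 1], [[0, 0, 0], [0, 0, 0], 1]])

```text
clock: 20.7
ee_pos: [0.6339, 0.1891, 0.2637]
tcp_rot: [0.003, -0.67, 0.0, 0.742]
contact_force: [10.0, 0.6, 18.0]
width: 0.0325
```

```bash
python3 st.py
```

```text
20.7 {'u0': np.float64(-8.07), 'w0': np.float64(-0.26), 'th': np.float64(0.22), 'y': np.float64(-0.94), 'yaw': np.float64(0.1)}
[10.   0.6 18. ] Fu 16.05 Fw 12.98 [-0.13 -1.67  0.18] [-0.34  0.7  -0.05  1.82 -0.02  0.71 -1.94]
```

>>> play_rows(commands=[[[0, 0, 0], [-0.0011, 0, 0.0006], 1], [[0, 0, 0], [0.0005, 0, 0.0009], 1], [[0, 0, 0], [0, 0, 0], 1], [[0, 0, 0], [0, 0, 0], 1]])

```text
clock: 21.03
ee_pos: [0.6322, 0.1891, 0.2632]
tcp_rot: [0.003, -0.669, 0.001, 0.743]
contact_force: [10.8, -0.3, 7.6]
width: 0.0327
```

```bash
python3 st.py
```

```text
21.0333 {'u0': np.float64(-10.18), 'w0': np.float64(0.05), 'th': np.float64(0.13), 'y': np.float64(-1.07), 'yaw': np.float64(0.1)}
[10.8 -0.3  7.6] Fu 12.82 Fw 3.03 [ 0.19 -2.19  0.03] [-0.34  0.7  -0.05  1.82 -0.02  0.71 -1.94]
```

Back at u0 ≈ −10.2 with the V unloaded. Now I'll tip the nose down about the flat end in half-degree steps and watch the moment.

>>> play_rows(commands=[[[0, -0.5, 0], [0.0003, 0, -0.0019], 1], [[0, 0, 0], [0, 0, 0], 1], [[0, 0, 0], [0, 0, 0], 1]])

```text
clock: 21.28
ee_pos: [0.6338, 0.1891, 0.2628]
tcp_rot: [0.003, -0.666, 0.001, 0.746]
contact_force: [8.5, 0.4, 10.5]
width: 0.033
```

```bash
python3 st.py
```

```text
21.2833 {'u0': np.float64(-10.41), 'w0': np.float64(0.42), 'th': np.float64(-0.41), 'y': np.float64(-1.02), 'yaw': np.float64(0.12)}
[ 8.5  0.4 10.5] Fu 11.86 Fw 6.57 [ 0.05 -1.8   0.13] [-0.33  0.71 -0.05  1.82 -0.02  0.72 -1.93]
```

>>> play_rows(commands=[[[0, -0.5, 0], [0.0003, 0, -0.0019], 1], [[0, 0, 0], [0, 0, 0], 1], [[0, 0, 0], [0, 0, 0], 1]])

```text
clock: 21.53
ee_pos: [0.6354, 0.1892, 0.2625]
tcp_rot: [0.003, -0.662, 0.001, 0.749]
contact_force: [6.8, 0.2, 13.9]
width: 0.0332
```

```bash
python3 st.py
```

```text
21.5333 {'u0': np.float64(-10.62), 'w0': np.float64(0.8), 'th': np.float64(-0.95), 'y': np.float64(-0.98), 'yaw': np.float64(0.13)}
[ 6.8  0.2 13.9] Fu 11.57 Fw 10.36 [-0.04 -1.52  0.08] [-0.33  0.71 -0.05  1.81 -0.02  0.74 -1.93]
```

>>> play_rows(commands=[[[0, -0.5, 0], [0.0003, 0, -0.0019], 1], [[0, 0, 0], [0, 0, 0], 1], [[0, 0, 0], [0, 0, 0], 1]])

```text
clock: 21.78
ee_pos: [0.637, 0.1892, 0.2623]
tcp_rot: [0.003, -0.659, 0.001, 0.752]
contact_force: [4.7, 0.5, 16.3]
width: 0.0329
```

```bash
python3 st.py
```

```text
21.7833 {'u0': np.float64(-10.74), 'w0': np.float64(1.25), 'th': np.float64(-1.47), 'y': np.float64(-0.99), 'yaw': np.float64(0.13)}
[ 4.7  0.5 16.3] Fu 10.43 Fw 13.39 [-0.08 -1.05  0.14] [-0.33  0.71 -0.05  1.8  -0.02  0.75 -1.93]
```

>>> play_rows(commands=[[[0, 0.8, 0], [-0.0005, 0, 0.003], 1], [[0, 0.6, 0], [-0.0008, 0, 0.0029], 1], [[0, 0, 0], [-0.0013, 0, -0.0024], 1], [[0, 0, 0], [-0.0013, 0, -0.0024], 1], [[0, 0, 0], [0, 0, 0], 1], [[0, 0, 0], [0, 0, 0], 1]])

```text
clock: 22.28
ee_pos: [0.6365, 0.189, 0.2648]
tcp_rot: [0.003, -0.668, 0.001, 0.744]
contact_force: [8.9, 1.2, 1.5]
width: 0.0332
```

```bash
python3 st.py
```

```text
22.2833 {'u0': np.float64(-6.15), 'w0': np.float64(0.45), 'th': np.float64(-0.08), 'y': np.float64(-1.19), 'yaw': np.float64(0.11)}
[8.9 1.2 1.5] Fu 8.83 Fw -1.94 [ 0.26 -2.21 -0.04] [-0.33  0.71 -0.05  1.81 -0.02  0.73 -1.94]
```

>>> play_rows(commands=[[[0, 0, 0], [-0.0007, 0, -0.002], 1], [[0, 0, 0], [-0.0009, 0, -0.0018], 1], [[0, 0, 0], [0, 0, 0], 1], [[0, 0, 0], [0, 0, 0], 1]])

```text
clock: 22.62
ee_pos: [0.6395, 0.1892, 0.2656]
tcp_rot: [0.002, -0.667, 0.001, 0.745]
contact_force: [5.9, 0.7, 3.3]
width: 0.0327
```

```bash
python3 st.py;python3 - <<'E'
from fk import *
c=read_camera("wrist"); cv2.imwrite("pics/w14.png",c["image"][:,:,::-1])
E
```

```text
22.6167 {'u0': np.float64(-3.65), 'w0': np.float64(0.44), 'th': np.float64(-0.25), 'y': np.float64(-1.08), 'yaw': np.float64(0.15)}
[5.9 0.7 3.3] Fu 6.7 Fw 0.87 [ 0.24 -1.42 -0.03] [-0.33  0.71 -0.05  1.8  -0.02  0.73 -1.93]
```

View pics/w14.png

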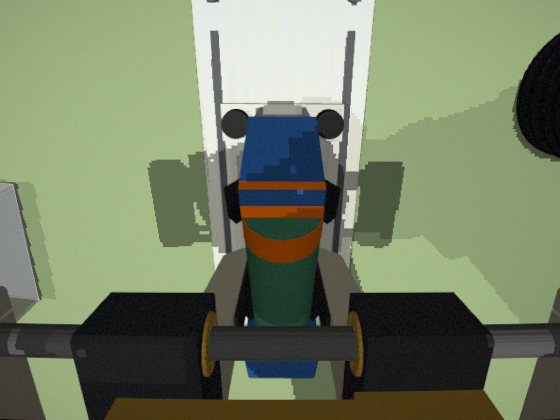

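The nose has gone under the lip (hidden at about (283,212)) and the force follows the spring. I'll ease it a little further and then release.

>>> play_rows(commands=[[[0, 0, 0], [-0.0007, 0, -0.0014], 1], [[0, 0, 0], [-0.0005, 0, -0.001], 1], [[0, 0, 0], [0, 0, 0], 1], [[0, 0, 0], [0, 0, 0], 1]])

```text
clock: 23.0
ee_pos: [0.6415, 0.1892, 0.2663]
tcp_rot: [0.002, -0.666, 0.001, 0.746]
contact_force: [5.1, 1.6, 0.4]
width: 0.0327
```

```bash
python3 st.py
```

```text
23.0 {'u0': np.float64(-1.76), 'w0': np.float64(0.51), 'th': np.float64(-0.33), 'y': np.float64(-1.11), 'yaw': np.float64(0.17)}
[5.1 1.6 0.4] Fu 4.92 Fw -1.54 [ 0.51 -1.28 -0.08] [-0.33  0.71 -0.05  1.8  -0.02  0.74 -1.93]
```

>>> play_rows(commands=[[[0, 0, 0], [0, 0, 0], -0.3], [[0, 0, 0], [0, 0, 0], -0.3], [[0, 0, 0], [0, 0, 0], -0.3], [[0, 0, 0], [0, 0, 0], -0.3], [[0, 0, 0], [0, 0, 0], -0.3], [[0, 0, 0], [0, 0, 0], -0.3], [[0, 0, 0], [0, 0, 0], -0.3]])

```text
clock: 23.58
ee_pos: [0.6413, 0.1887, 0.2663]
tcp_rot: [0.002, -0.666, 0.001, 0.746]
contact_force: [0.4, -0.3, -0.2]
width: 0.06
```

```bash
python3 st.py;python3 - <<'E'
from fk import *
s=get_state();c=read_camera("wrist"); pickle.dump((s,c),open("w15.pkl","wb")); cv2.imwrite("pics/w15.png",c["image"][:,:,::-1])
E
```

```text
23.5833 {'u0': np.float64(-2.1), 'w0': np.float64(0.74), 'th': np.float64(-0.39), 'y': np.float64(-1.67), 'yaw': np.float64(0.17)}
[ 0.4 -0.3 -0.2] Fu 0.26 Fw -0.32 [ 0.05 -0.06  0.04] [-0.33  0.71 -0.05  1.8  -0.02  0.74 -1.93]
```

View pics/w15.png

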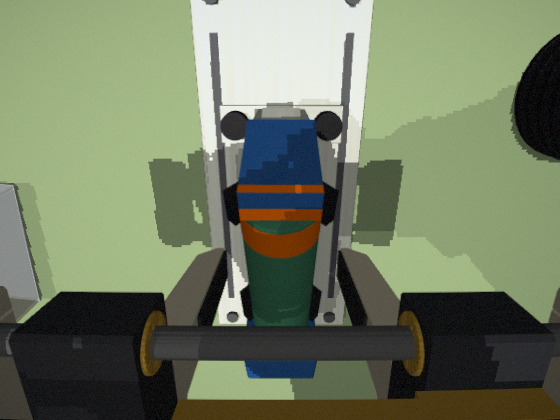

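>>> play_rows(commands=[[[0, 0, 0], [-0.015, 0, 0], -0.3], [[0, 0, 0], [-0.03, 0, 0], -0.3], [[0, 0, 0], [-0.03, 0, 0], -0.3], [[0, 0, 0], [-0.03, 0, 0], -0.3], [[0, 0, 0], [-0.03, 0, 0], -0.3], [[0, 0, 0], [-0.02, 0, -0.02], -0.3], [[0, 0, 0], [0, 0, 0], -0.3], [[0, 0, 0], [0, 0, 0], -0.3]])

```text
clock: 24.3
ee_pos: [0.6792, 0.1883, 0.419]
tcp_rot: [0.002, -0.667, 0.001, 0.745]
contact_force: [-0.3, -0.4, -0.2]
width: 0.06
```

```bash
python3 - <<'E'
from fk import *
s=get_state();c=read_camera("wrist"); pickle.dump((s,c),open("w16.pkl","wb"))
x,y,w,h,k=200,60,160,200,3
im=c["image"][:,:,::-1].copy(); cv2.imwrite("pics/w16.png",im)
def dr(P,col): 
    p=proj(c,P,s); cv2.polylines(im2,[((p-[x,y]+.5)*k-.5).round().astype(int)],False,col,1); return p
im2=cv2.resize(im[y:y+h,x:x+w],None,fx=k,fy=k,interpolation=cv2.INTER_CUBIC)
S=lambda L: pose2(*DOCK[:2],DOCK[2],np.array([uw(*q) for q in L])+[-.0043,-.001,0])
dr(S([(104,15,30),(104,-15,30),(118,-15,30),(118,15,30),(104,15,30)]),(255,0,255))
dr(S([(0,0,34),(102,0,34)]),(0,255,255)); dr(S([(0,17,17),(102,17,17)]),(0,255,255)); dr(S([(0,-17,17),(102,-17,17)]),(0,255,255))
dr(S([(-16,23,38),(-16,-23,38),(-50,-23,38),(-50,23,38),(-16,23,38)]),(0,0,255))
cv2.imwrite("pics/w16c.png",im2)
c=read_camera("scene"); cv2.imwrite("pics/s16.png",cv2.resize(c["image"][180:330,250:450,::-1],None,fx=4,fy=4,interpolation=cv2.INTER_CUBIC)); cv2.imwrite("pics/s16f.png",c["image"][:,:,::-1])
E
```

```text
(no output)
```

View pics/w16.png

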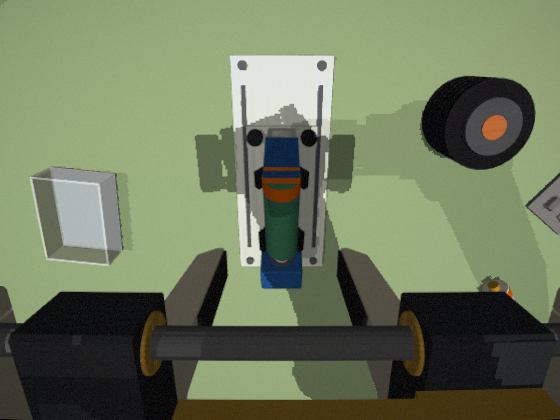

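View pics/w16c.png

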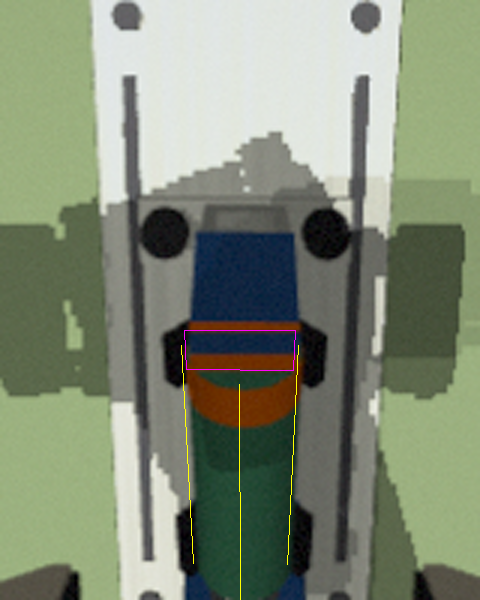

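View pics/s16.png

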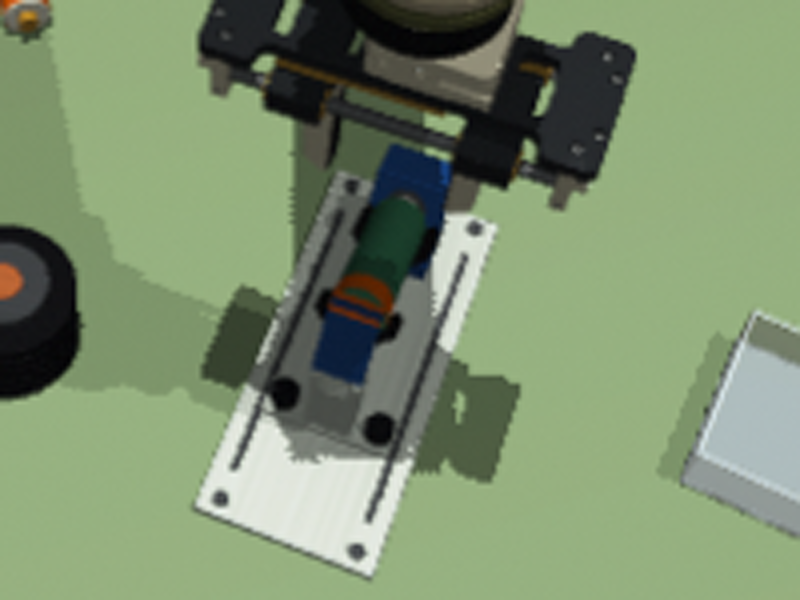

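```bash
python3 - <<'E'
from fk import *
s,c=pickle.load(open("w16.pkl","rb"))
S=lambda L: pose2(*DOCK[:2],DOCK[2],np.array([uw(*q) for q in L])+[-.0043,-.001,0])
k=3
for d in (0,-2,-4):
    p=(proj(c,S([(102+d,0,34),(104,0,30),(0+d,0,34),(-16,0,38),(118,0,30),(102+d,17,17),(102+d,-17,17)]),s)-[200,60]+.5)*k-.5; print(d,p.round(1).tolist())
im=c["image"][150:300,230:340,::-1]; cv2.imwrite("pics/w16d.png",cv2.resize(im,None,fx=5,fy=4,interpolation=cv2.INTER_CUBIC)); 
E
python3 - <<'E'
import sys; sys.path.insert(0,'.')
E
```

```text
0 [[239.4, 384.3], [239.4, 369.4], [240.1, 601.9], [240.1, 637.4], [239.3, 330.0], [181.1, 345.0], [298.4, 345.3]]
-2 [[239.4, 389.6], [239.4, 369.4], [240.1, 605.3], [240.1, 637.4], [239.3, 330.0], [181.4, 350.3], [298.2, 350.7]]
-4 [[239.4, 394.9], [239.4, 369.4], [240.1, 608.6], [240.1, 637.4], [239.3, 330.0], [181.7, 355.6], [297.9, 355.9]]
```

View pics/w16d.png

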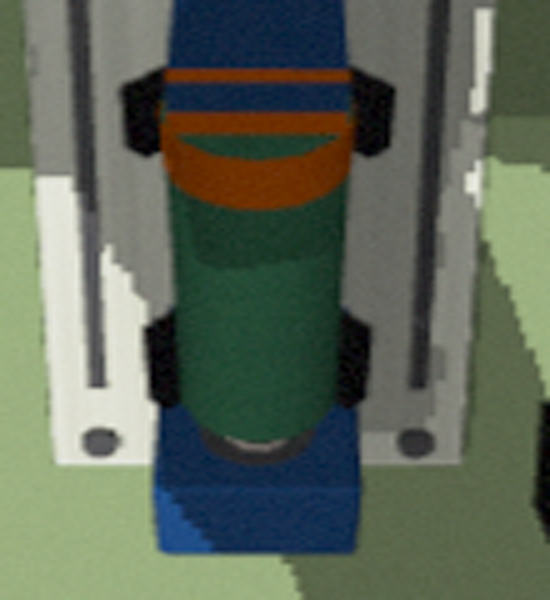

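```bash
python3 - <<'E'
from h import *
print(get_state()["clock"]); print(sign_off())
E
```

```text
24.4
the job is handed in; nothing more can be done
None
```

The green stick is in the test cradle, lying in both V supports with its nose under the orange lip. I handed the job in at 24.4 s with the gripper about 0.15 m clear.

**What I did**
- **First attempt:** I gripped the stick square to its axis. Tilting it to the 37° loading angle ran joints 6 and 7 to their limits (q6 read 0.11, q7 read −2.63). I put the stick back in its rest and took it again with the tool leaned 28° back.
- **Loading:** I pressed the flat end against the spring with the nose raised 15° from the slope. The pad went in about 14 to 15 mm, at about 11 N. I then lowered the stick to level with the slope while keeping the spring in.
- **Release:** I let the stick ease up the slope until it was about 2 mm short of home, then opened the fingers.
- **Cradle shift:** It came out at about −4.3 mm from the wrist picture. The point where the spring was first touched agreed to about 1 mm.

**Last checks**
- **Seating:** In the last wrist picture, the gap from shoulder to lip is within about 1 mm of what a fully home stick should show. The flat end also appears where it should be.
- **Contact:** The force on the tool read zero to within its noise (under 0.5 N).
- **Other objects:** The discs and the parts box show no movement in the last pictures. I did not look at the screwdriver again, but no move went near it.

**What disagreed**
- **Sideways offset:** The wrist camera put the cradle 1 to 2 mm to the side of what the fixed cameras gave. I centred the stick on the wrist view.
- **First easing attempt:** I was pressing too hard into the V, and friction stopped the stick after about 2 mm. I unloaded it, pushed the spring back in and repeated the step.

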